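# Settle a ball-footed jig plate into its kinematic base

## Robot

A 6-joint arm with a two-finger parallel gripper is mounted at the origin on the work surface. World frame = base frame: x ahead of the robot, y to its left, z up, the work surface at z = 0. Lengths are in mm, angles in rad, forces in N, time in s.
With the tool pointing down it reaches from about 275 to 750 mm from the base axis. Payload 10.2 kg.
Tool frame: the origin (TCP) lies at the very end of the fingers, on their centre line; the grasp point (between the pads) lies 19 mm behind it; z points along the fingers, y is the direction in which the jaws open and shut (so a half turn about z gives the same grasp; the last joint's range is limited). The gripper opens to 85 mm and grips with 20 to 120 N. Pads are 22 mm wide; open, the fingers measure 114 mm over their backs; the gripper's body (76 mm by 85 mm) begins 54 mm behind the grasp point. The pads swing forward as they close: fully open they stand 13 mm farther back than shut.
Start: joints at [-1.531, 0.313, 1.498, -0, 1.331, -0.223], TCP at [136.374, -506.985, 231.294] pointing down, gripper open.
Joint ranges: [-2.94, 2.94], [-0.97, 2.17], [0.19, 2.56], [-1.23, 4.37], [0.02, 3.11], [-2.88, 2.88]. Speed limits (rad/s): [2.39, 2.39, 3.01, 3.14, 3.14, 3.14].

## Interface

Orientations are given as a unit quaternion [w, x, y, z].
In Python, from rig import sensors, imaging, ctrl gives the robot as it stands.
- The arm moves only by the shell command python3 -m creep 'ROWS' [FORCE]. ROWS is JSON, a list of rows, each an object with "grip": the finger opening in mm, from 0 to 85.4; "linear": the shift along the tool's x, y, z in mm, a list of three; "rot": the turn, a rotation vector about the tool's x, y, z in rad, a list of three. A call has 1 to 12 rows; each row shifts and turns the commanded pose from where the row before left it, along the tool's axes as they then stand; what a row does not reach is not made up. A row lasts 1/12 s, in which the tool goes at most 41.7 mm and 7.16 degrees, less where a joint would pass 70% of its speed; a pose out of reach is approached as far as the arm can. A call with a gripper value outside its range is refused whole. The fingers move at their own pace and stop on an object; FORCE is the grip in N (left out, the last holds). Time passes only in rows, so rows that do not move let the fingers close. It gives the time, the measured TCP pose, the force and the opening at its end, in the units of the state.
- sensors.sense(): the state, without advancing time (a new reading comes with each control period).
- imaging.capture(name): name is "scene" or "top"; returns (picture, depth): 480x640x3 uint8, red, green, blue; 480x640 float32, mm along the optical axis (not along the pixel's ray), 0 where there is no reading.
- imaging.camera_params(name): a dict with "intrinsics" (3x3 intrinsics, pixels), "R" (3x3) and "t" (3): a world point X has camera coordinates R X + t. Camera axes: x right, y down, z forward; pixel columns grow to the right and rows downward; lengths in mm; the calibration is good to about 2 mm. A picture is of the moment at which its call begins. camera_params takes no time and is no camera call.
- ctrl.finish_job(): hands the job in, once; it reports no verdict.
The state is a dict: "time_s": time; "joints": joint angles; "dq": joint speeds; "tau": joint torques, N m; "eef_pos": TCP position; "ee_rot": TCP orientation; "force": force on the tool from outside, world axes, zero at the start; "wrist_torque": the same for the moment, N m; "grip_width": opening from 0.0 (shut) to 1.0 (fully open).
Only numpy, scipy, OpenCV 4.12 (cv2) and the standard library are available. Lean on these libraries where they do the work, as an engineer would, in place of code of your own. Each camera call takes 0.05 s, during which the arm holds its last target.

## Task

Lift the red jig plate by its black knob, settle its three ball feet fully home in the cone, groove and flat seats of the dark base, and let go so that it stands free. Then bed it with a firm push of about 12 N straight down on top of the knob, held for about half a second, and leave it standing home in its seats with nothing touching it. Feel the feet in: never load the seats with more than 25 N, never tip the plate over, and leave the can, the carton and the screwdriver where they are.

Things in the scene. Friction and masses are not known exactly. Their poses are not given: they have to be found in the camera images.
- plate: Loose red triangular jig plate, 0.36 to 0.59 kg, standing on the bench on three steel ball feet, a round black knob on top. Origin: on the knob's axis (near the centre of mass), level with the feet's undersides; z up, x towards foot A at the sharp corner. Above the origin: balls 16 mm in diameter on thin stems, plate 24 to 32 mm (arms 26 mm wide, middle disc 60 mm across), knob 32 to 70 mm.
- foot_a (a point): Lowest point of ball foot A (sharp corner, plate x 55, y 0 mm), which belongs in the cone
- foot_b (a point): Lowest point of ball foot B (plate x -35, y 45 mm), which belongs in the groove
- foot_c (a point): Lowest point of ball foot C (plate x -35, y -45 mm), which belongs on the flat
- knob_top (a point): Centre of the flat top of the knob; knob 30 mm in diameter, 38 mm high, its top 70 mm above the feet's undersides
- base: Dark slab 190 x 170 x 14 mm on the bench; origin: centre of its underside, z up, x towards the cone. On it an aluminium carrier (155 x 142 mm, top at 20 mm) with the orange seats, bolted by eye: yaw and height are true, but all seats together are shifted, rigidly, up to 10 mm along base x and 10 mm along y from nominal; this is not measured and must be felt. Home: plate level, its yaw the base's.
- base_cone (a point): Nominal (unshifted) place of foot A's underside when home: base x 55, y 0, z 26.1 mm. Orange rubbery cone, walls sloping 36 degrees from level, mouth 38 mm across at base z 38 mm, apex at 24.2 mm. A ball off centre stands 0.73 mm higher per mm off, and friction (0.95 to 1.45) keeps it there under weight or a push straight down: it must be slid to the middle in light contact.
- base_groove (a point): Nominal (unshifted) place of foot B's underside when home: base x -35, y 45, z 26.1 mm. Orange V groove 50 mm long, pointing at the cone; walls sloping 36 degrees, mouth 38 mm wide at base z 38 mm, deepest line at 24.2 mm.
- base_flat (a point): Nominal (unshifted) place of foot C's underside when home: base x -35, y -45, z 26.1 mm. Flat orange disc 48 mm in diameter, its top at base z 26.1 mm.
- spray: Bystander: black and blue can, 60 mm in diameter, 120 mm tall, origin under its centre
- carton: Bystander: cardboard box 90 x 130 x 70 mm, origin under its centre
- screwdriver: Bystander: orange-handled screwdriver, 190 mm long, lying on the bench along its x axis, origin under its middle
Not all that is in view belongs to the job. What is meant by the plate is not white, and is the smaller of those in its own colour.

How it is judged:
By the outcome, as a careful person would: the job done as asked, in the order asked, and still so for the second after the job is handed in, with the robot touching nothing.
It also fails if it takes over 72 s, if anything falls off the work surface, if the arm or the gripper's body presses on something with over 40 N, if the wrist force passes 120 N, or if a joint passes its speed limit or range.

## Working session

There is one attempt and no reset: what is moved stays moved. The work goes in short steps, Python scripts to look and compute and a shell command to move; the robot and the scene stay as the last step left them, time stands still between calls to the robot, and variables do not carry over. Pictures are saved under pics/ and viewed, and the job is handed in when it is done.

```bash
ls; mkdir -p pics; python3 - <<'E'
from rig import sensors, imaging
import cv2, numpy as np
print(sensors.sense())
for n in ("scene","top"):
    p,d=imaging.capture(n); cv2.imwrite(f"pics/{n}0.png",p[:,:,::-1]); np.save(f"pics/{n}0.npy",d); np.save(f"pics/{n}0_rgb.npy",p)
    print(n,imaging.camera_params(n))
E
```

```text
pics
{'time_s': 0.0, 'joints': array([-1.53139393e+00,  3.13420018e-01,  1.49844657e+00, -6.68638361e-06,
        1.33099975e+00, -2.23375631e-01]), 'dq': array([ 0.00199559, -0.0015997 ,  0.00111376, -0.0014509 , -0.0013372 ,
        0.00055899]), 'tau': array([ 1.36849835e-04, -4.12263322e+01, -2.59733874e+01, -2.13685817e-04,
        4.25562845e-03, -3.06574478e-06]), 'eef_pos': array([ 136.36460643, -506.70992422,  230.74684796]), 'ee_rot': array([-6.34448653e-04,  9.91380568e-01,  1.31012075e-01,  5.52651399e-05]), 'force': array([-0.14124332,  0.63361964, -0.0170826 ]), 'wrist_torque': array([0.00827494, 0.00864506, 0.00743634]), 'grip_width': 0.9984280134479372}
scene {'intrinsics': array([[588.44422648,   0.        , 313.0892701 ],
       [  0.        , 588.44422648, 242.68725016],
       [  0.        ,   0.        ,   1.        ]]), 'R': array([[ 0.20814702,  0.97807273, -0.00696754],
       [ 0.59976975, -0.13325968, -0.78899816],
       [-0.77262608,  0.1600487 , -0.61435605]]), 't': array([-112.48000784, -255.77988371, 1584.38178916])}
top {'intrinsics': array([[505.01664537,   0.        , 331.29318829],
       [  0.        , 505.01664537, 240.22531983],
       [  0.        ,   0.        ,   1.        ]]), 'R': array([[-0.02637154, -0.99964599, -0.0035274 ],
       [-0.98199914,  0.02656588, -0.18700785],
       [ 0.18703535, -0.00146778, -0.98235209]]), 't': array([   8.71418712,  578.24746616, 1048.0530348 ])}
```

View pics/scene0.png

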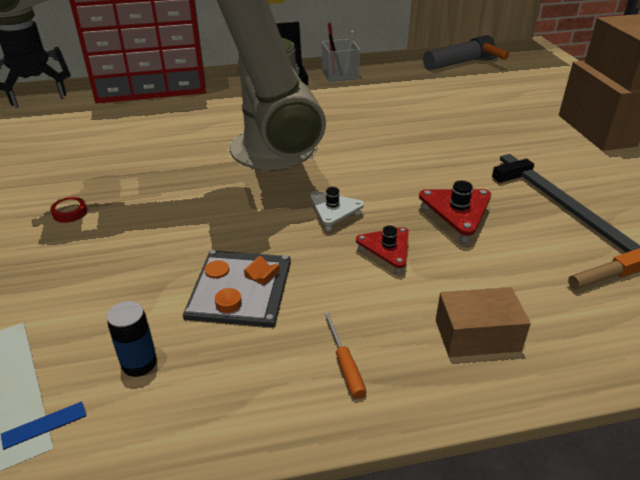

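View pics/top0.png

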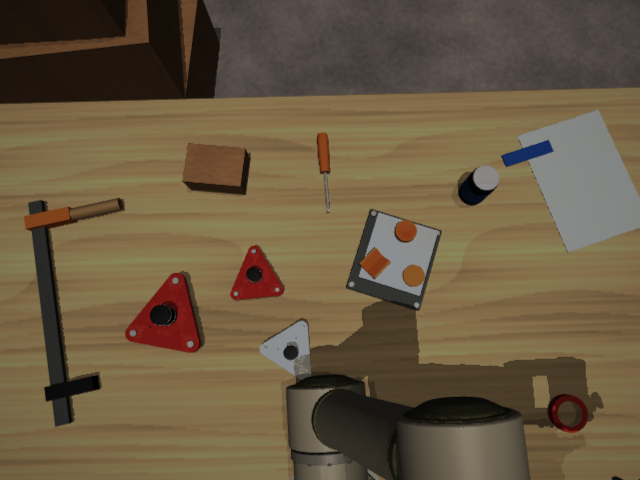

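Candidates for the plate in the top view are white at (290,350), large red at (165,318) and small red at (256,275). The small red one fits the description. The base is at (394,259), the can at (479,185), the carton at (216,168) and the screwdriver at (324,170).

```bash
python3 - <<'E'
import cv2, numpy as np
t=cv2.imread("pics/top0.png"); s=cv2.imread("pics/scene0.png")
a=cv2.resize(t[235:310,220:295],(600,600),interpolation=cv2.INTER_CUBIC); cv2.imwrite("pics/c1.png",a)
a=cv2.resize(t[200:320,335:455],(600,600),interpolation=cv2.INTER_CUBIC); cv2.imwrite("pics/c2.png",a)
a=cv2.resize(s[215:335,180:420],(800,400),interpolation=cv2.INTER_CUBIC); cv2.imwrite("pics/c3.png",a)
E
```

```text
(no output)
```

View pics/c1.png

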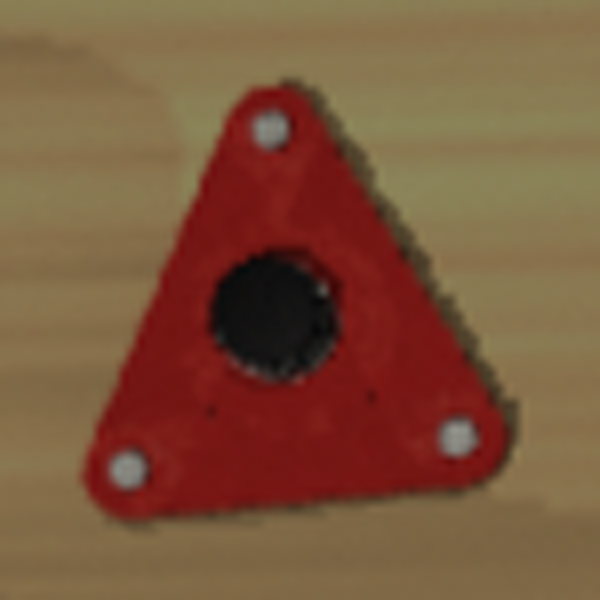

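View pics/c2.png

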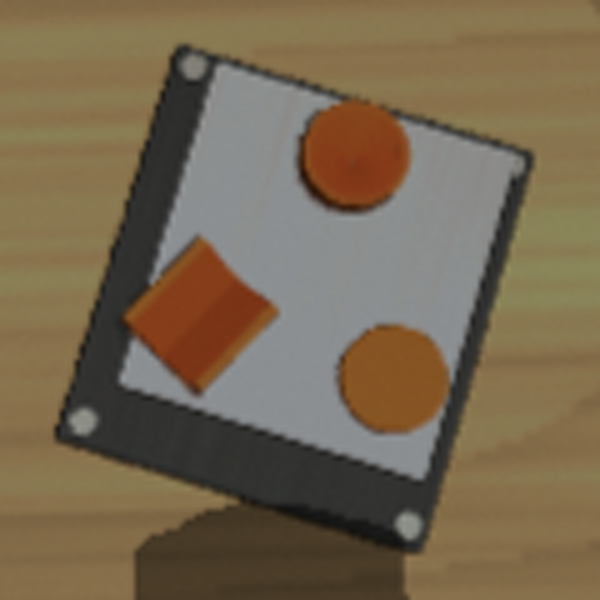

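View pics/c3.png

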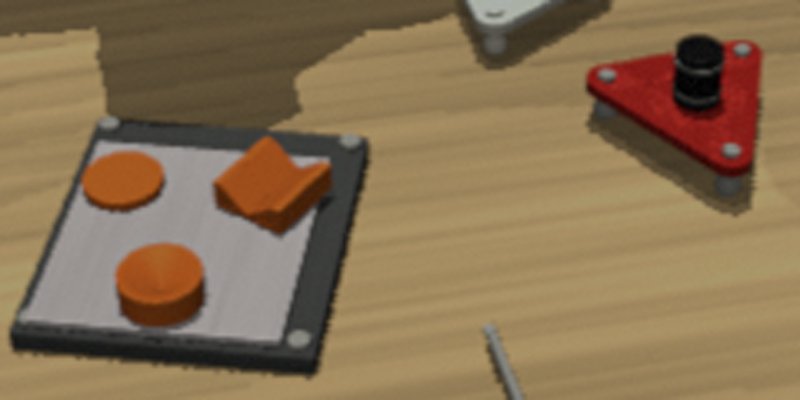

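```bash
cat > h.py <<'E'
import numpy as np
from rig import imaging
def px2w(name,u,v,z):
    c=imaging.camera_params(name);K,R,t=map(np.array,(c["intrinsics"],c["R"],c["t"]))
    o=-R.T@t; d=R.T@np.linalg.inv(K)@np.array([u,v,1.])
    return o+d*(z-o[2])/d[2]
def w2px(name,X):
    c=imaging.camera_params(name);K,R,t=map(np.array,(c["intrinsics"],c["R"],c["t"]))
    q=K@(R@np.array(X)+t); return q[:2]/q[2]
E
python3 - <<'E'
from h import *
np.set_printoptions(precision=1,suppress=True)
def cr(x,y,ox,oy,s): return ox+(x+.5)/s-.5, oy+(y+.5)/s-.5
P={}
for n,x,y,z in [("A",270,130,33),("B",128,470,33),("C",458,438,33),("K",268,312,70)]:
    P[n]=px2w("top",*cr(x,y,220,235,8),z); print(n,P[n])
print("AB",np.linalg.norm(P["A"]-P["B"]),"BC",np.linalg.norm(P["C"]-P["B"]),"AC",np.linalg.norm(P["A"]-P["C"]))
bc=(P["B"]+P["C"])/2; d=P["A"]-bc; print("plate yaw",np.arctan2(d[1],d[0]), np.arctan2(*(-(P['B']-P['C'])[[0]],(P['B']-P['C'])[[1]])), "org",bc+d*35/90)
Q=[px2w("top",*cr(x,y,335,200,5),14) for x,y in [(178,45),(533,155),(415,552),(57,437)]]
print(np.array(Q)); 
for i in range(4): print(np.linalg.norm(Q[i]-Q[(i+1)%4]))
c=sum(Q)/4; ax=(Q[0]+Q[1]-Q[2]-Q[3]); ay=(Q[0]+Q[3]-Q[1]-Q[2]); print("base c",c,"yaw",np.arctan2(ax[1],ax[0]),np.arctan2(-ay[0],ay[1]))
yaw=np.arctan2(ax[1],ax[0])
R=np.array([[np.cos(yaw),-np.sin(yaw)],[np.sin(yaw),np.cos(yaw)]])
for n,x,y,z in [("cone",355,153,38),("flat",394,378,26.1)]:
    w=px2w("top",*cr(x,y,335,200,5),z); print(n,w,"base",R.T@(w-c)[:2])
# same in scene view: 
def cs(x,y): return 180+(x+.5)/(10/3)-.5,215+(y+.5)/(10/3)-.5
for n,x,y,z in [("cone",160,270,38),("flat",123,180,26.1),("K",700,47,70),("A",732,150,33),("B",743,48,33),("C",606,75,33)]:
    w=px2w("scene",*cs(x,y),z);print("scene",n,w,"base",R.T@(w-c)[:2])
E
```

```text
A [563.2 166.9  33. ]
B [470.  205.4  33. ]
C [476.3 115.2  33. ]
K [507.7 161.5  70. ]
AB 100.79260105038937 BC 90.39221081126985 AC 100.9922071844524
plate yaw 0.07254245435467821 [0.1] org [508.2 162.9  33. ]
[[ 657.3  -97.9   14. ]
 [ 601.5 -256.9   14. ]
 [ 424.2 -193.    14. ]
 [ 479.2  -36.7   14. ]]
168.5956641274952
188.4554173944165
165.62229907298317
188.36712853863605
base c [ 540.6 -146.1   14. ] yaw -0.3385393354787593 -0.33787077838337864
cone [ 599.6 -172.5   38. ] base [64.5 -5.3]
flat [ 500.1 -186.1   26.1] base [-24.9 -51.1]
scene cone [ 599.1 -171.2   38. ] base [63.5 -4.2]
scene flat [ 504.3 -184.9   26.1] base [-21.4 -48.6]
scene K [508.5 163.5  70. ] base [-133.1  281.4]
scene A [562.9 168.5  33. ] base [-83.4 304.2]
scene B [468.3 207.6  33. ] base [-185.7  309.7]
scene C [476.6 115.9  33. ] base [-147.4  225.9]
```

Measured: knob axis at (508,162.5), plate yaw 0.0725. Base yaw is -0.338, and the seats are visibly shifted by about (+9.5,-5.5), which puts the home origin near (548,-155). The 101/101/90 mm foot spacings match the small plate. Moving above the knob.

```bash
cat >> h.py <<'E'
from scipy.spatial.transform import Rotation as Ro
def delta(target,yaw):
    from rig import sensors
    s=sensors.sense(); q=s["ee_rot"]; R=Ro.from_quat([q[1],q[2],q[3],q[0]])
    T=Ro.from_matrix(np.column_stack([[np.cos(yaw),np.sin(yaw),0],[np.sin(yaw),-np.cos(yaw),0],[0,0,-1]]))
    print("t",s["time_s"],"pos",np.round(s["eef_pos"],2),"F",np.round(s["force"],2),"M",np.round(s["wrist_torque"],3),"w",round(s["grip_width"]*85.4,2))
    print("lin",np.round(R.inv().apply(np.array(target)-s["eef_pos"]),2),"rot",np.round((R.inv()*T).as_rotvec(),4), "q",np.round(s["joints"],2))
E
python3 -m creep '[{"grip":85,"linear":[22,-22.5,0],"rot":[0,0,0]},{"grip":85,"linear":[22,-22.5,0],"rot":[0,0,0]},{"grip":85,"linear":[22,-22.5,0],"rot":[0,0,0]},{"grip":85,"linear":[22,-22.5,0],"rot":[0,0,0]},{"grip":85,"linear":[22,-22.5,0],"rot":[0,0,0]},{"grip":85,"linear":[22,-22.5,0],"rot":[0,0,0]},{"grip":85,"linear":[22,-22.5,0],"rot":[0,0,0]},{"grip":85,"linear":[22,-22.5,0],"rot":[0,0,0]},{"grip":85,"linear":[22,-22.5,0],"rot":[0,0,0]},{"grip":85,"linear":[22,-22.5,0],"rot":[0,0,0]},{"grip":85,"linear":[22,-22.5,0],"rot":[0,0,0]},{"grip":85,"linear":[22,-22.5,0],"rot":[0,0,0]}]'
python3 -c "
from h import *
delta([508,162.5,140],.0725)"
```

```text
time_s: 1.1
eef_pos: [321.5, -176.1, 231.2]
ee_rot: [-0.0, 0.991, 0.131, -0.0]
force: [0.3, -1.1, 0.1]
grip_width: 0.997
t 1.1 pos [ 321.49 -176.14  231.23] F [ 0.3  -1.11  0.08] M [ 0.014 -0.049 -0.051] w 85.14
lin [ 267.99 -278.63   91.26] rot [-1.0e-04  0.0e+00  1.9e-01] q [-0.82 -0.05  1.91  0.    1.28  0.48]
```

```bash

python3 -m creep '[{"grip":85,"linear":[22.3,-23,0],"rot":[0,0,0]},{"grip":85,"linear":[22.3,-23,0],"rot":[0,0,0]},{"grip":85,"linear":[22.3,-23,3],"rot":[0,0,0]},{"grip":85,"linear":[22.3,-23,8],"rot":[0,0,0]},{"grip":85,"linear":[22.3,-23,10],"rot":[0,0,0]},{"grip":85,"linear":[22.3,-23,10],"rot":[0,0,0]},{"grip":85,"linear":[22.3,-23,10],"rot":[0,0,0]},{"grip":85,"linear":[22.3,-23,10],"rot":[0,0,0]},{"grip":85,"linear":[22.3,-23,10],"rot":[0,0,0]},{"grip":85,"linear":[22.3,-23,10],"rot":[0,0,0]},{"grip":85,"linear":[22.3,-23,10],"rot":[0,0,0]},{"grip":85,"linear":[22.3,-23,10],"rot":[0,0,0]}]'
python3 -m creep '[{"grip":85,"linear":[0,0,0],"rot":[0,0,0.095]},{"grip":60,"linear":[0,0,0],"rot":[0,0,0.095]}]'
python3 - <<'E'
from h import *
import cv2
for n in ("top","scene"):
    p,d=imaging.capture(n); cv2.imwrite(f"pics/{n}1.png",p[:,:,::-1])
delta([508,162.5,37],.0725)
E
```

```text
time_s: 2.1
eef_pos: [508.2, 160.0, 139.4]
ee_rot: [0.0, 0.991, 0.131, -0.0]
force: [0.8, -1.6, 1.1]
grip_width: 0.989
time_s: 2.27
eef_pos: [507.6, 159.7, 138.9]
ee_rot: [0.0, 0.999, 0.035, -0.001]
force: [-1.1, 0.8, -0.3]
grip_width: 0.877
t 2.3667 pos [507.62 158.68 139.71] F [ 0.44 -0.03  0.24] M [-0.021 -0.053  0.002] w 61.0
lin [  0.78  -3.78 102.71] rot [ 0.      0.0012 -0.    ] q [0.08 0.42 1.6  0.   1.12 1.58]
```

View pics/scene1.png

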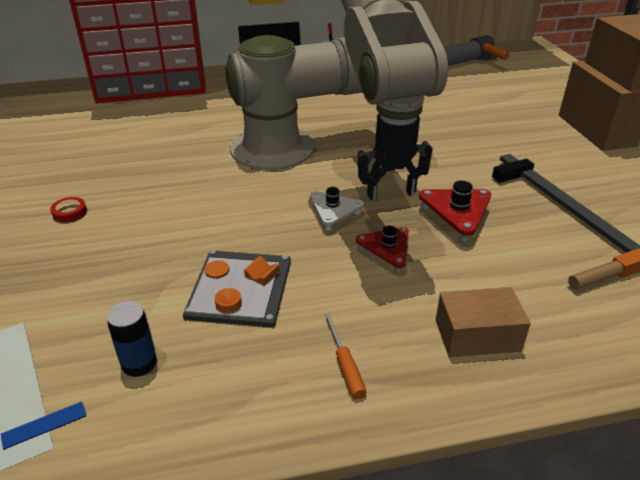

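View pics/top1.png

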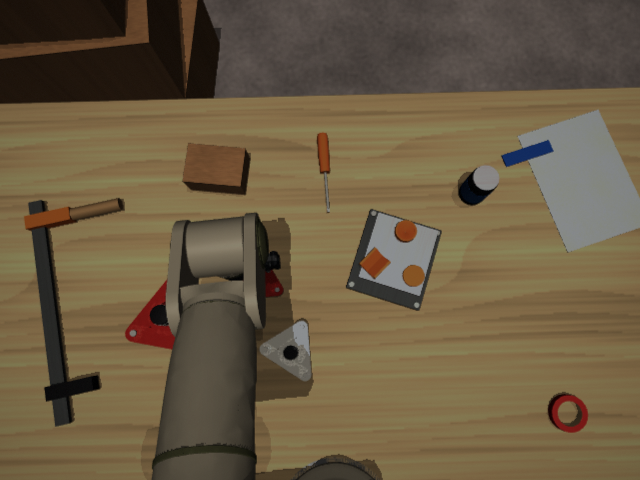

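```bash

python3 -m creep '[{"grip":60,"linear":[0.4,-1.9,10],"rot":[0,0,0]},{"grip":60,"linear":[0.4,-1.9,15],"rot":[0,0,0]},{"grip":60,"linear":[0,0,20],"rot":[0,0,0]},{"grip":60,"linear":[0,0,20],"rot":[0,0,0]},{"grip":60,"linear":[0,0,15],"rot":[0,0,0]},{"grip":60,"linear":[0,0,10],"rot":[0,0,0]},{"grip":60,"linear":[0,0,8],"rot":[0,0,0]},{"grip":60,"linear":[0,0,4],"rot":[0,0,0]},{"grip":60,"linear":[0,0,0],"rot":[0,0,0]}]'
python3 - <<'E'
from h import *
import cv2
p,d=imaging.capture("scene"); cv2.imwrite("pics/scene2.png",cv2.resize(p[130:280,310:510,::-1],(800,600),interpolation=cv2.INTER_CUBIC))
delta([508,162.5,37],.0725)
E
```

```text
time_s: 3.12
eef_pos: [508.2, 162.1, 37.8]
ee_rot: [0.0, 0.999, 0.037, -0.0]
force: [-0.6, 0.0, 0.2]
grip_width: 0.706
t 3.1667 pos [508.55 162.18  38.46] F [0.33 0.01 1.06] M [-0.06   0.023  0.039] w 60.09
lin [-0.53 -0.36  1.46] rot [-0.     -0.0003  0.0007] q [0.09 0.56 1.68 0.   0.9  1.59]
```

View pics/scene2.png

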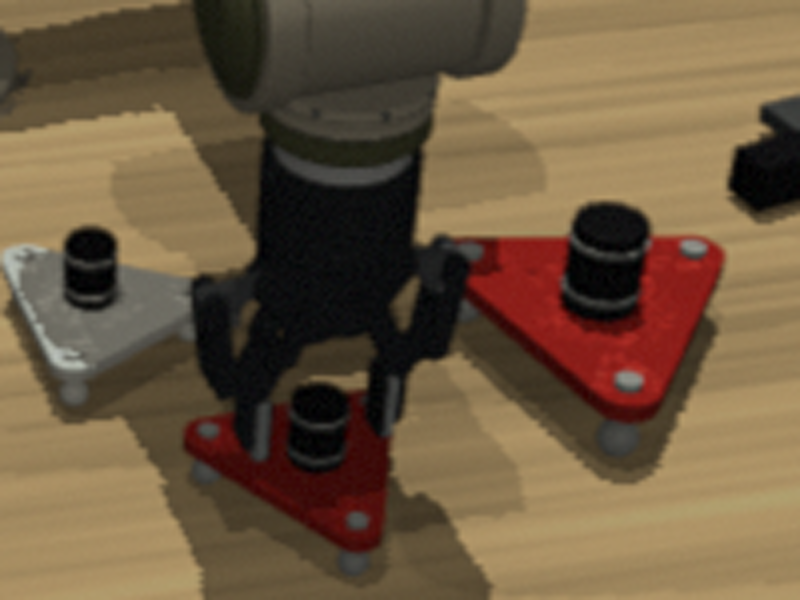

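Fingers straddle the knob. Closing.

```bash

python3 -m creep '[{"grip":45,"linear":[0,0,0],"rot":[0,0,0]},{"grip":38,"linear":[0,0,0],"rot":[0,0,0]},{"grip":34,"linear":[0,0,0],"rot":[0,0,0]},{"grip":32,"linear":[0,0,0],"rot":[0,0,0]},{"grip":30,"linear":[0,0,0],"rot":[0,0,0]},{"grip":25,"linear":[0,0,0],"rot":[0,0,0]},{"grip":20,"linear":[0,0,0],"rot":[0,0,0]},{"grip":20,"linear":[0,0,0],"rot":[0,0,0]}]' 60
python3 -m creep '[{"grip":20,"linear":[0,0,0],"rot":[0,0,0]},{"grip":20,"linear":[0,0,-4],"rot":[0,0,0]},{"grip":20,"linear":[0,0,-8],"rot":[0,0,0]},{"grip":20,"linear":[0,0,-10],"rot":[0,0,0]},{"grip":20,"linear":[0,0,-10],"rot":[0,0,0]},{"grip":20,"linear":[0,0,-10],"rot":[0,0,0]},{"grip":20,"linear":[0,0,-5],"rot":[0,0,0]},{"grip":20,"linear":[0,0,0],"rot":[0,0,0]}]'
python3 - <<'E'
from h import *
import cv2
p,d=imaging.capture("scene"); cv2.imwrite("pics/scene3.png",cv2.resize(p[110:290,290:530,::-1],(800,600),interpolation=cv2.INTER_CUBIC))
delta([548,-155,100],-.338)
E
```

```text
time_s: 3.83
eef_pos: [508.6, 162.2, 38.7]
ee_rot: [0.0, 0.999, 0.036, 0.0]
force: [-1.4, -2.2, 5.3]
grip_width: 0.332
time_s: 4.5
eef_pos: [509.1, 162.3, 86.9]
ee_rot: [-0.0, 0.999, 0.036, 0.001]
force: [0.2, -0.0, -6.6]
grip_width: 0.337
t 4.55 pos [508.65 162.25  85.95] F [-0.03 -0.26 -5.24] M [-0.017 -0.022 -0.017] w 28.52
lin [ 16.18 319.28 -14.05] rot [-3.000e-04 -1.200e-03  4.108e-01] q [0.09 0.49 1.65 0.   1.   1.59]
```

View pics/scene3.png

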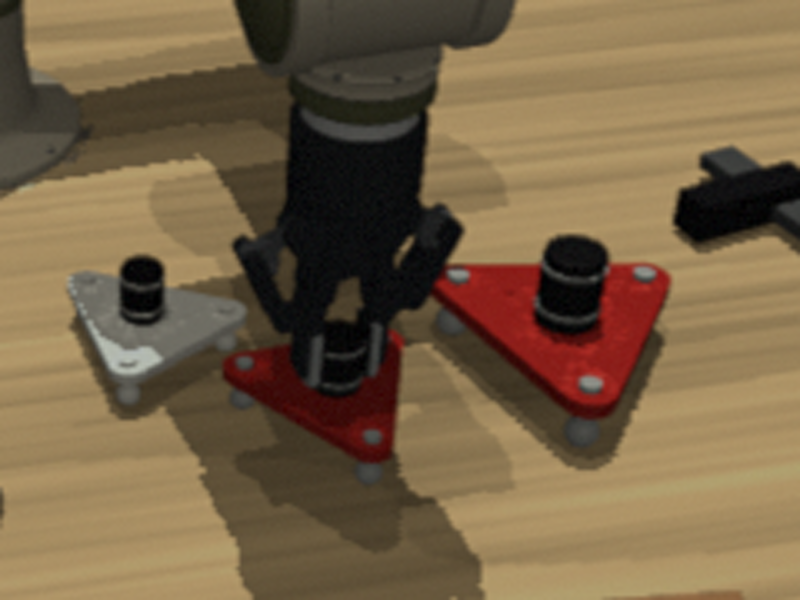

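```bash

python3 -m creep '[{"grip":20,"linear":[0.5,10,-5],"rot":[0,0,0]},{"grip":20,"linear":[1,20,-5],"rot":[0,0,0]},{"grip":20,"linear":[1.5,30,-4],"rot":[0,0,0]},{"grip":20,"linear":[1.5,33,0],"rot":[0,0,0]},{"grip":20,"linear":[1.5,33,0],"rot":[0,0,0]},{"grip":20,"linear":[1.5,33,0],"rot":[0,0,0]},{"grip":20,"linear":[1.5,33,0],"rot":[0,0,0]},{"grip":20,"linear":[1.5,33,0],"rot":[0,0,0]},{"grip":20,"linear":[1.5,33,0],"rot":[0,0,0]},{"grip":20,"linear":[1.5,30,0],"rot":[0,0,0]},{"grip":20,"linear":[1.5,20,0],"rot":[0,0,0]},{"grip":20,"linear":[1.2,11,0],"rot":[0,0,0]}]'
python3 -m creep '[{"grip":20,"linear":[0,0,0],"rot":[0,0,0.05]},{"grip":20,"linear":[0,0,0],"rot":[0,0,0.1]},{"grip":20,"linear":[0,0,0],"rot":[0,0,0.1]},{"grip":20,"linear":[0,0,0],"rot":[0,0,0.1]},{"grip":20,"linear":[0,0,0],"rot":[0,0,0.06]},{"grip":20,"linear":[0,0,0],"rot":[0,0,0]},{"grip":20,"linear":[0,0,0],"rot":[0,0,0]}]'
python3 - <<'E'
from h import *
import cv2
for n in ("top","scene"):
    p,d=imaging.capture(n); cv2.imwrite(f"pics/{n}4.png",p[:,:,::-1])
p=cv2.imread("pics/scene4.png");cv2.imwrite("pics/scene4c.png",cv2.resize(p[155:335,150:390],(800,600),interpolation=cv2.INTER_CUBIC))
delta([548,-155,78],-.338)
E
```

```text
time_s: 5.55
eef_pos: [547.4, -157.9, 99.0]
ee_rot: [0.0, 0.999, 0.035, -0.0]
force: [-0.6, -0.8, -6.0]
grip_width: 0.332
time_s: 6.13
eef_pos: [547.5, -154.5, 99.1]
ee_rot: [-0.0, 0.986, -0.167, -0.0]
force: [0.4, 0.6, -5.5]
grip_width: 0.337
t 6.2333 pos [ 547.64 -154.61   99.2 ] F [-0.64  0.47 -4.95] M [ 0.038 -0.087  0.019] w 28.78
lin [ 0.47  0.25 21.2 ] rot [-0.0001  0.0004  0.0028] q [-0.48  0.54  1.53  0.    1.08  1.42]
```

View pics/scene4c.png

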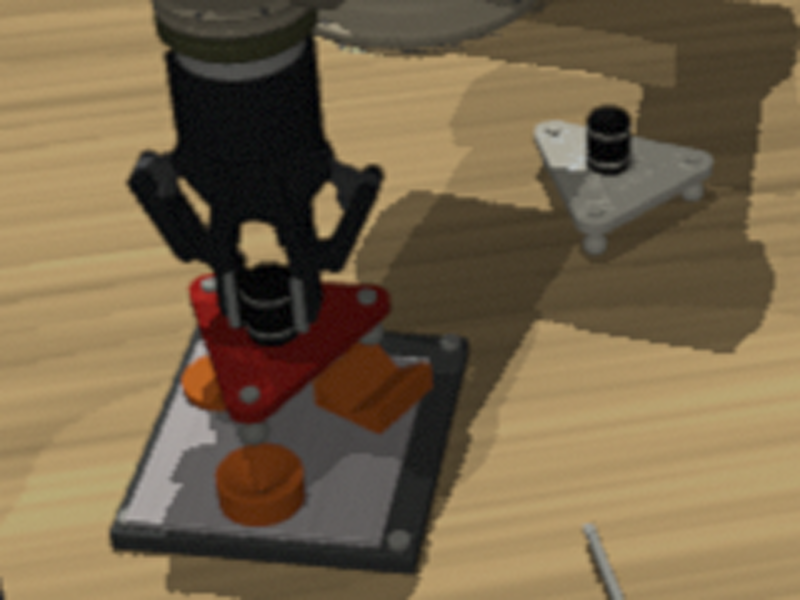

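View pics/top4.png

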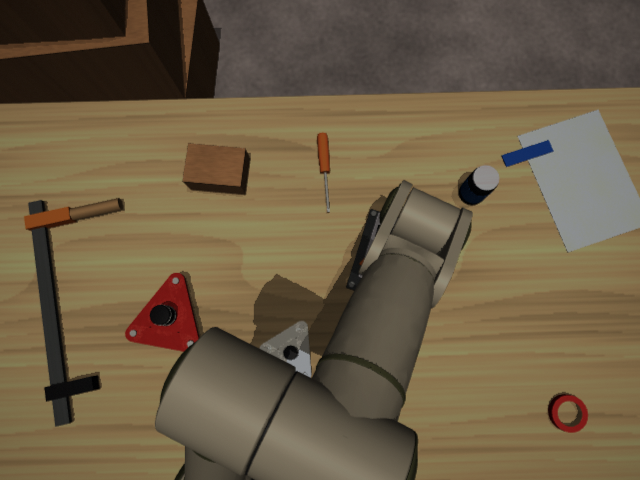

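```bash
python3 - <<'E'
from h import *
np.set_printoptions(precision=1,suppress=True)
def cs(x,y): return 150+(x+.5)/(10/3)-.5,155+(y+.5)/(10/3)-.5
W={}
for n,x,y,z in [("A",249,395,93.7),("B",367,297,93.7),("C",208,285,93.7),("cone",260.5,470,38)]:
    W[n]=px2w("scene",*cs(x,y),z);print(n,W[n])
bc=(W["B"]+W["C"])/2; d=W["A"]-bc; print(np.linalg.norm(d),np.arctan2(d[1],d[0]),bc+d*35/90, np.linalg.norm(W["B"]-W["C"]))
e=W["B"]-W["C"];print(np.arctan2(-e[0],e[1]))
E
python3 - <<'E'
import cv2
p=cv2.imread("pics/scene4.png");cv2.imwrite("pics/scene4d.png",cv2.resize(p[230:320,180:300],(800,600),interpolation=cv2.INTER_CUBIC))
p=cv2.imread("pics/scene0.png");cv2.imwrite("pics/scene0d.png",cv2.resize(p[230:320,180:300],(800,600),interpolation=cv2.INTER_CUBIC))
E
```

```text
A [ 600.9 -171.8   93.7]
B [531.  -99.3  93.7]
C [ 500.5 -185.8   93.7]
cone [ 599.2 -170.9   38. ]
90.05619371315966 -0.33071192506773994 [ 548.8 -153.9   93.7] 91.66374662882376
-0.3392375769294581
```

View pics/scene4d.png

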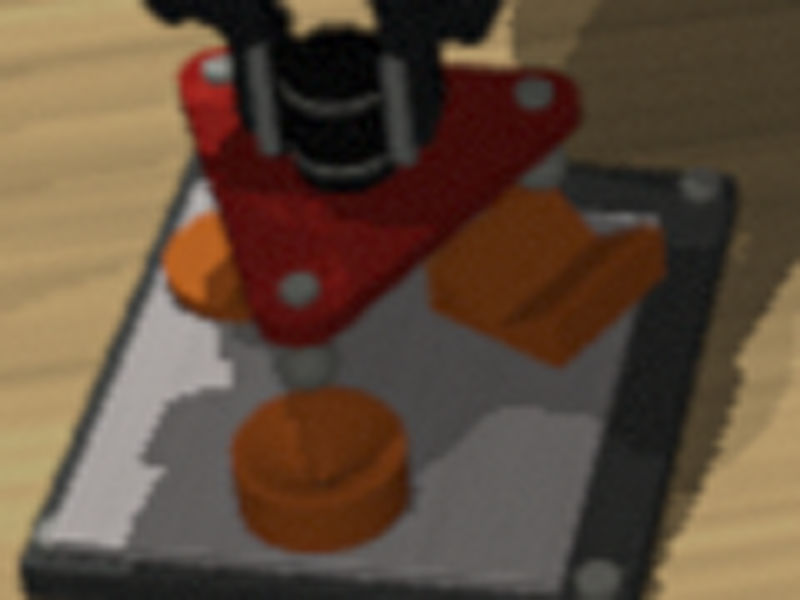

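View pics/scene0d.png

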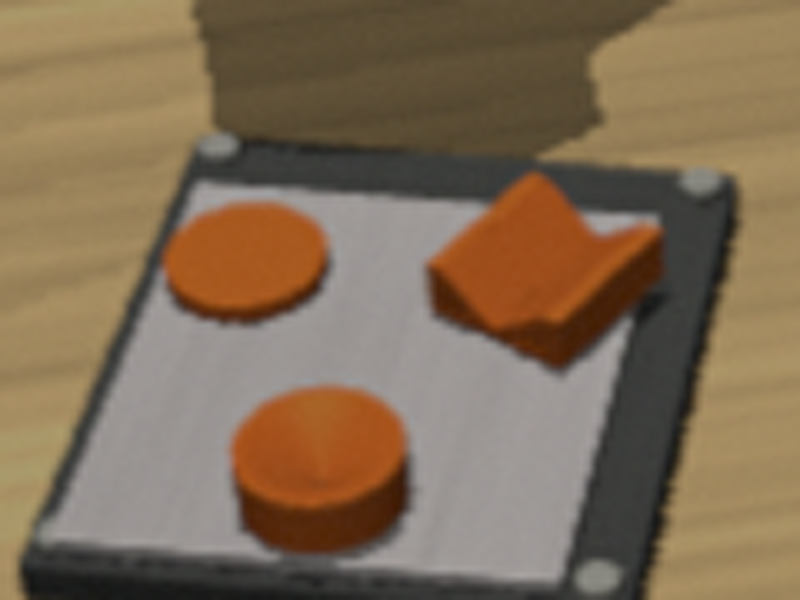

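```bash
python3 - <<'E'
from h import *
np.set_printoptions(precision=1,suppress=True)
for n,u,v,z in [("cone",227.57,296.6,38),("apex",227.57,301.6,24.2),("flat",216.4,268.1,26.1)]:
    print(n,px2w("scene",u,v,z))
E
python3 -m creep '[{"grip":20,"linear":[0,0,5],"rot":[0,0,0]},{"grip":20,"linear":[0,0,8],"rot":[0,0,0]},{"grip":20,"linear":[0,0,7],"rot":[0,0,0]},{"grip":20,"linear":[0,0,4],"rot":[0,0,0]},{"grip":20,"linear":[0,0,2.5],"rot":[0,0,0]},{"grip":20,"linear":[0,0,1.5],"rot":[0,0,0]},{"grip":20,"linear":[0,0,0],"rot":[0,0,0]}]'
python3 - <<'E'
from h import *
import cv2
p,d=imaging.capture("scene"); cv2.imwrite("pics/scene5.png",cv2.resize(p[220:325,170:310,::-1],(800,600),interpolation=cv2.INTER_CUBIC))
delta([548,-155,64.6],-.338)
E
```

```text
cone [ 601.6 -171.6   38. ]
apex [ 599.9 -172.7   24.2]
flat [ 502.5 -185.    26.1]
time_s: 6.82
eef_pos: [547.7, -154.7, 70.9]
ee_rot: [-0.0, 0.986, -0.168, -0.0]
force: [0.1, 0.4, -5.2]
grip_width: 0.333
t 6.8667 pos [ 547.83 -154.8    71.29] F [-0.36 -0.21 -4.61] M [-0.018 -0.018 -0.041] w 28.62
lin [0.23 0.13 6.69] rot [ 0.     -0.0001  0.0009] q [-0.48  0.58  1.55  0.    1.02  1.43]
```

View pics/scene5.png

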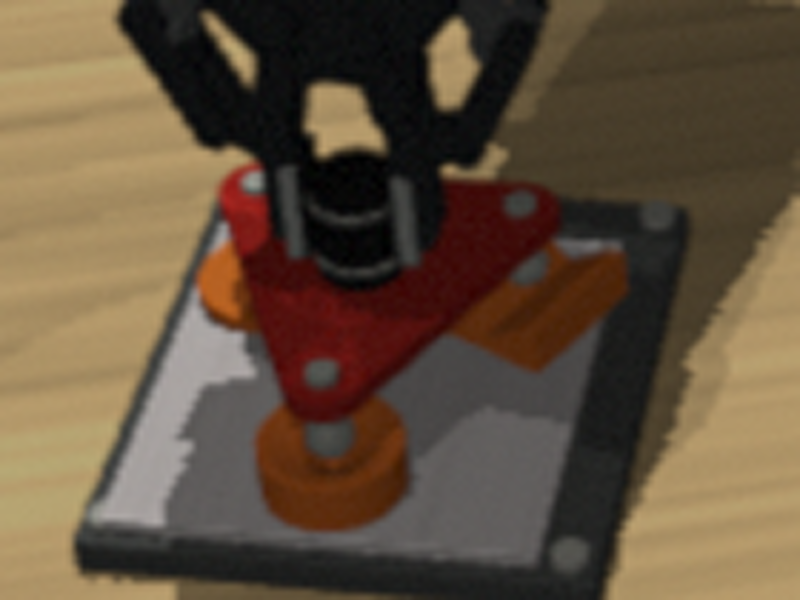

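```bash
cat > r.py <<'E'
from h import *
delta([548,-155,64.6],-.338)
E
python3 -m creep '[{"grip":20,"linear":[0,0,0.7],"rot":[0,0,0]},{"grip":20,"linear":[0,0,0.7],"rot":[0,0,0]},{"grip":20,"linear":[0,0,0.6],"rot":[0,0,0]},{"grip":20,"linear":[0,0,0],"rot":[0,0,0]}]' | head -5;python3 r.py
python3 -m creep '[{"grip":20,"linear":[0,0,0.5],"rot":[0,0,0]},{"grip":20,"linear":[0,0,0.5],"rot":[0,0,0]},{"grip":20,"linear":[0,0,0],"rot":[0,0,0]}]' >/dev/null;python3 r.py
```

```text
time_s: 7.2
eef_pos: [547.7, -154.8, 69.3]
ee_rot: [-0.0, 0.986, -0.168, -0.0]
force: [0.1, -0.3, -5.6]
grip_width: 0.337
t 7.2 pos [ 547.73 -154.75   69.26] F [ 0.14 -0.34 -5.58] M [-0.034 -0.015  0.002] w 28.74
lin [0.33 0.15 4.66] rot [-0.      0.      0.0008] q [-0.48  0.58  1.55  0.    1.01  1.43]
t 7.45 pos [ 547.72 -154.73   68.2 ] F [ 0.12  0.64 -5.5 ] M [-0.022 -0.021  0.034] w 28.65
lin [0.35 0.16 3.6 ] rot [-0.      0.0001  0.0008] q [-0.48  0.58  1.55 -0.    1.01  1.43]
```

```bash

python3 -m creep '[{"grip":20,"linear":[0,0,0.5],"rot":[0,0,0]},{"grip":20,"linear":[0,0,0.5],"rot":[0,0,0]},{"grip":20,"linear":[0,0,0],"rot":[0,0,0]}]' >/dev/null;python3 r.py
python3 -m creep '[{"grip":20,"linear":[0,0,0.5],"rot":[0,0,0]},{"grip":20,"linear":[0,0,0],"rot":[0,0,0]}]' >/dev/null;python3 r.py
```

```text
t 7.7 pos [ 547.71 -154.74   67.18] F [-0.49  0.63 -5.94] M [-0.011  0.022 -0.017] w 28.12
lin [0.36 0.15 2.58] rot [-0.      0.0002  0.0008] q [-0.48  0.58  1.55  0.    1.01  1.43]
t 7.8667 pos [ 547.72 -154.72   66.7 ] F [ 0.83 -0.77 -5.92] M [-0.023 -0.015 -0.009] w 28.49
lin [0.35 0.17 2.1 ] rot [-0.      0.0002  0.0009] q [-0.48  0.58  1.55 -0.    1.01  1.43]
```

```bash

for i in 1; do
python3 -m creep '[{"grip":20,"linear":[0,0,0.4],"rot":[0,0,0]},{"grip":20,"linear":[0,0,0],"rot":[0,0,0]}]' >/dev/null;python3 r.py
python3 -m creep '[{"grip":20,"linear":[0,0,0.4],"rot":[0,0,0]},{"grip":20,"linear":[0,0,0],"rot":[0,0,0]}]' >/dev/null;python3 r.py; done
```

```text
t 8.0333 pos [ 547.73 -154.76   66.33] F [-0.26  0.46 -5.72] M [-0.009 -0.053 -0.044] w 28.67
lin [0.34 0.14 1.73] rot [0.     0.0001 0.0007] q [-0.48  0.58  1.55 -0.    1.01  1.43]
t 8.2 pos [ 547.73 -154.72   65.94] F [-0.29 -0.69 -5.8 ] M [ 0.014 -0.004  0.059] w 28.64
lin [0.35 0.17 1.34] rot [-0.      0.0001  0.0008] q [-0.48  0.59  1.55  0.    1.01  1.43]
```

```bash

python3 -m creep '[{"grip":20,"linear":[0,0,0.3],"rot":[0,0,0]},{"grip":20,"linear":[0,0,0],"rot":[0,0,0]}]' >/dev/null;python3 r.py
python3 -m creep '[{"grip":20,"linear":[0,0,0.3],"rot":[0,0,0]},{"grip":20,"linear":[0,0,0],"rot":[0,0,0]}]' >/dev/null;python3 r.py
python3 -m creep '[{"grip":20,"linear":[0,0,0.3],"rot":[0,0,0]},{"grip":20,"linear":[0,0,0],"rot":[0,0,0]}]' >/dev/null;python3 r.py
```

```text
t 8.3667 pos [ 547.73 -154.76   65.64] F [ 0.59 -0.22 -6.15] M [-0.014 -0.072 -0.047] w 28.5
lin [0.33 0.14 1.04] rot [-0.      0.0001  0.0008] q [-0.48  0.59  1.55  0.    1.    1.43]
t 8.5333 pos [ 547.79 -154.75   65.4 ] F [-0.87 -0.29 -6.25] M [-0.053 -0.059  0.025] w 28.78
lin [0.28 0.16 0.8 ] rot [ 0.     -0.0001  0.0008] q [-0.48  0.59  1.55  0.    1.    1.43]
t 8.7 pos [ 547.84 -154.79   65.22] F [-0.34  0.3  -4.43] M [ 0.036 -0.001  0.051] w 28.61
lin [0.22 0.14 0.62] rot [ 0.     -0.0003  0.0008] q [-0.48  0.59  1.55  0.    1.    1.43]
```

```bash

python3 -m creep '[{"grip":20,"linear":[0.3,0,0],"rot":[0,0,0]},{"grip":20,"linear":[0,0,0],"rot":[0,0,0]}]' >/dev/null;python3 r.py
python3 -m creep '[{"grip":20,"linear":[0.3,0,0],"rot":[0,0,0]},{"grip":20,"linear":[0,0,0],"rot":[0,0,0]}]' >/dev/null;python3 r.py
python3 -m creep '[{"grip":20,"linear":[0,0,0.3],"rot":[0,0,0]},{"grip":20,"linear":[0,0,0],"rot":[0,0,0]}]' >/dev/null;python3 r.py
```

```text
t 8.8667 pos [ 548.05 -154.87   65.15] F [-0.67 -0.48 -3.62] M [0.025 0.025 0.018] w 28.42
lin [-0.    0.14  0.55] rot [0.     0.0001 0.0008] q [-0.48  0.59  1.55 -0.    1.    1.43]
t 9.0333 pos [ 548.23 -154.97   65.09] F [-1.48 -0.14 -3.84] M [0.074 0.165 0.068] w 28.52
lin [-0.21  0.11  0.49] rot [0.0001 0.0003 0.0009] q [-0.48  0.59  1.55 -0.    1.    1.43]
t 9.2 pos [ 548.33 -154.99   65.04] F [-2.18  0.34 -0.9 ] M [0.125 0.374 0.006] w 28.65
lin [-0.31  0.12  0.44] rot [ 0.0001 -0.0001  0.0008] q [-0.48  0.59  1.55 -0.    1.    1.43]
```

```bash

python3 -m creep '[{"grip":20,"linear":[-0.2,0,-0.7],"rot":[0,0,0]},{"grip":20,"linear":[0,0,-0.6],"rot":[0,0,0]},{"grip":20,"linear":[0,0,0],"rot":[0,0,0]}]' >/dev/null;python3 r.py
python3 -m creep '[{"grip":20,"linear":[0.5,0,0],"rot":[0,0,0]},{"grip":20,"linear":[0,0,0],"rot":[0,0,0]}]' >/dev/null;python3 r.py
python3 -m creep '[{"grip":20,"linear":[0.4,0,0],"rot":[0,0,0]},{"grip":20,"linear":[0,0,0],"rot":[0,0,0]}]' >/dev/null;python3 r.py
python3 -m creep '[{"grip":20,"linear":[0.4,0,0],"rot":[0,0,0]},{"grip":20,"linear":[0,0,0],"rot":[0,0,0]}]' >/dev/null;python3 r.py
```

```text
t 9.45 pos [ 548.19 -154.89   66.02] F [-0.15 -0.25 -5.8 ] M [-0.01  -0.063  0.005] w 28.72
lin [-0.14  0.17  1.42] rot [-0.0001 -0.0001  0.0007] q [-0.48  0.59  1.55  0.    1.01  1.43]
t 9.6167 pos [ 548.68 -155.07   65.99] F [-0.34  0.06 -6.3 ] M [0.005 0.005 0.003] w 28.7
lin [-0.66  0.16  1.39] rot [-0.     -0.      0.0007] q [-0.48  0.59  1.55  0.    1.01  1.43]
t 9.7833 pos [ 549.04 -155.2    66.05] F [ 0.54 -0.41 -6.31] M [0.036 0.006 0.031] w 28.57
lin [-1.05  0.16  1.45] rot [-0.     -0.      0.0008] q [-0.48  0.59  1.55  0.    1.01  1.43]
t 9.95 pos [ 549.42 -155.33   66.08] F [ 0.35  0.12 -5.39] M [ 0.009 -0.01   0.017] w 28.45
lin [-1.45  0.16  1.48] rot [ 0.     -0.      0.0008] q [-0.48  0.59  1.55 -0.    1.01  1.43]
```

```bash

for k in 1; do
python3 -m creep '[{"grip":20,"linear":[0.4,0,0],"rot":[0,0,0]},{"grip":20,"linear":[0,0,0],"rot":[0,0,0]}]' >/dev/null;python3 r.py
python3 -m creep '[{"grip":20,"linear":[0.4,0,0],"rot":[0,0,0]},{"grip":20,"linear":[0,0,0],"rot":[0,0,0]}]' >/dev/null;python3 r.py
python3 -m creep '[{"grip":20,"linear":[0.4,0,0],"rot":[0,0,0]},{"grip":20,"linear":[0,0,0],"rot":[0,0,0]}]' >/dev/null;python3 r.py; done
```

```text
t 10.1167 pos [ 549.78 -155.48   66.1 ] F [ 0.28 -0.24 -6.07] M [-0.03  -0.019 -0.01 ] w 28.76
lin [-1.84  0.14  1.5 ] rot [ 0.     -0.      0.0008] q [-0.48  0.59  1.54 -0.    1.01  1.43]
t 10.2833 pos [ 550.04 -155.56   66.07] F [-0.42  0.55 -5.48] M [ 0.027  0.074 -0.049] w 28.22
lin [-2.11  0.15  1.47] rot [-0.      0.0003  0.0008] q [-0.48  0.59  1.54 -0.    1.01  1.43]
t 10.45 pos [ 550.27 -155.59   66.04] F [-1.88  0.71 -4.44] M [0.1   0.351 0.091] w 28.51
lin [-2.33  0.19  1.44] rot [-0.      0.0008  0.0009] q [-0.48  0.59  1.54 -0.    1.01  1.43]
```

```bash

python3 -m creep '[{"grip":20,"linear":[-1,0,0],"rot":[0,0,0]},{"grip":20,"linear":[-1,0,0],"rot":[0,0,0]},{"grip":20,"linear":[-0.6,0,0],"rot":[0,0,0]},{"grip":20,"linear":[0,0,0],"rot":[0,0,0]}]' >/dev/null;python3 r.py
python3 -m creep '[{"grip":20,"linear":[-0.4,0,0],"rot":[0,0,0]},{"grip":20,"linear":[0,0,0],"rot":[0,0,0]}]' >/dev/null;python3 r.py
python3 -m creep '[{"grip":20,"linear":[-0.4,0,0],"rot":[0,0,0]},{"grip":20,"linear":[0,0,0],"rot":[0,0,0]}]' >/dev/null;python3 r.py
python3 -m creep '[{"grip":20,"linear":[-0.4,0,0],"rot":[0,0,0]},{"grip":20,"linear":[0,0,0],"rot":[0,0,0]}]' >/dev/null;python3 r.py
```

```text
t 10.7833 pos [ 548.03 -154.83   66.16] F [ 0.39  0.42 -5.73] M [ 0.01   0.019 -0.018] w 28.29
lin [0.03 0.17 1.56] rot [ 0.     -0.0003  0.0009] q [-0.48  0.59  1.55 -0.    1.01  1.43]
t 10.95 pos [ 547.68 -154.73   66.13] F [ 0.14 -0.01 -5.08] M [-0.082 -0.084  0.009] w 28.87
lin [0.39 0.15 1.53] rot [-0.     -0.0001  0.0008] q [-0.48  0.58  1.55  0.    1.01  1.43]
t 11.1167 pos [ 547.27 -154.59   66.1 ] F [-0.59 -0.67 -5.71] M [0.047 0.006 0.069] w 28.52
lin [0.82 0.14 1.5 ] rot [-0.     -0.      0.0008] q [-0.48  0.58  1.55  0.    1.    1.43]
t 11.2833 pos [ 546.92 -154.47   66.13] F [ 0.42 -0.47 -6.36] M [-0.092 -0.011  0.02 ] w 28.57
lin [1.2  0.14 1.53] rot [ 0.     -0.0001  0.0008] q [-0.48  0.58  1.55 -0.    1.    1.43]
```

```bash

python3 -m creep '[{"grip":20,"linear":[-0.4,0,0],"rot":[0,0,0]},{"grip":20,"linear":[0,0,0],"rot":[0,0,0]}]' >/dev/null;python3 r.py
python3 -m creep '[{"grip":20,"linear":[-0.4,0,0],"rot":[0,0,0]},{"grip":20,"linear":[0,0,0],"rot":[0,0,0]}]' >/dev/null;python3 r.py
python3 -m creep '[{"grip":20,"linear":[-0.4,0,0],"rot":[0,0,0]},{"grip":20,"linear":[0,0,0],"rot":[0,0,0]}]' >/dev/null;python3 r.py
```

```text
t 11.45 pos [ 546.6  -154.36   66.14] F [ 0.44 -0.67 -5.53] M [-0.01  -0.163 -0.02 ] w 28.42
lin [1.54 0.14 1.54] rot [ 0.     -0.0003  0.0008] q [-0.48  0.58  1.56  0.    1.    1.43]
t 11.6167 pos [ 546.28 -154.27   66.2 ] F [ 1.18  0.41 -4.16] M [-0.107 -0.211 -0.009] w 28.38
lin [1.87 0.12 1.6 ] rot [ 0.     -0.0005  0.0008] q [-0.48  0.58  1.56  0.    1.    1.43]
t 11.7833 pos [ 545.99 -154.15   66.26] F [ 2.53 -0.59 -5.48] M [-0.127 -0.364 -0.019] w 28.52
lin [2.18 0.13 1.66] rot [ 0.0001 -0.0008  0.0008] q [-0.48  0.58  1.56  0.    1.    1.43]
```

```bash

python3 -m creep '[{"grip":20,"linear":[1,0,0],"rot":[0,0,0]},{"grip":20,"linear":[1,0,0],"rot":[0,0,0]},{"grip":20,"linear":[0.7,0.4,0],"rot":[0,0,0]},{"grip":20,"linear":[0,0.4,0],"rot":[0,0,0]},{"grip":20,"linear":[0,0,0],"rot":[0,0,0]}]' >/dev/null;python3 r.py
python3 -m creep '[{"grip":20,"linear":[0,0.4,0],"rot":[0,0,0]},{"grip":20,"linear":[0,0,0],"rot":[0,0,0]}]' >/dev/null;python3 r.py
python3 -m creep '[{"grip":20,"linear":[0,0.4,0],"rot":[0,0,0]},{"grip":20,"linear":[0,0,0],"rot":[0,0,0]}]' >/dev/null;python3 r.py
python3 -m creep '[{"grip":20,"linear":[0,0.4,0],"rot":[0,0,0]},{"grip":20,"linear":[0,0,0],"rot":[0,0,0]}]' >/dev/null;python3 r.py
```

```text
t 12.2 pos [ 547.92 -155.74   65.94] F [-0.32  0.85 -4.91] M [0.008 0.004 0.008] w 28.84
lin [-0.17 -0.73  1.34] rot [-0.      0.0005  0.0007] q [-0.48  0.59  1.55 -0.    1.01  1.43]
t 12.3667 pos [ 547.83 -156.11   66.05] F [-0.66 -0.19 -5.76] M [-0.013 -0.024 -0.003] w 28.29
lin [-0.21 -1.11  1.45] rot [0.     0.0002 0.0008] q [-0.48  0.59  1.55 -0.    1.01  1.42]
t 12.5333 pos [ 547.74 -156.5    66.1 ] F [-1.21 -0.05 -6.02] M [ 0.043 -0.043  0.042] w 28.44
lin [-0.25 -1.5   1.5 ] rot [-0.      0.0001  0.0008] q [-0.48  0.59  1.55  0.    1.01  1.42]
t 12.7 pos [ 547.68 -156.71   66.12] F [ 0.27  0.11 -4.25] M [ 0.172 -0.082  0.056] w 28.28
lin [-0.27 -1.72  1.52] rot [-0.0003  0.      0.0008] q [-0.48  0.59  1.55  0.    1.01  1.42]
```

```bash

python3 -m creep '[{"grip":20,"linear":[0,0.4,0],"rot":[0,0,0]},{"grip":20,"linear":[0,0,0],"rot":[0,0,0]}]' >/dev/null;python3 r.py
python3 -m creep '[{"grip":20,"linear":[0,-1.2,0],"rot":[0,0,0]},{"grip":20,"linear":[0,-1.2,0],"rot":[0,0,0]},{"grip":20,"linear":[0,-0.8,0],"rot":[0,0,0]},{"grip":20,"linear":[0,0,0],"rot":[0,0,0]}]' >/dev/null;python3 r.py
python3 -m creep '[{"grip":20,"linear":[0,-0.4,0],"rot":[0,0,0]},{"grip":20,"linear":[0,0,0],"rot":[0,0,0]}]' >/dev/null;python3 r.py
python3 -m creep '[{"grip":20,"linear":[0,-0.4,0],"rot":[0,0,0]},{"grip":20,"linear":[0,0,0],"rot":[0,0,0]}]' >/dev/null;python3 r.py
python3 -m creep '[{"grip":20,"linear":[0,-0.4,0],"rot":[0,0,0]},{"grip":20,"linear":[0,0,0],"rot":[0,0,0]}]' >/dev/null;python3 r.py
```

```text
t 12.8667 pos [ 547.61 -156.96   66.15] F [ 0.26  3.11 -5.52] M [ 0.51  -0.187  0.017] w 28.23
lin [-0.28 -1.97  1.55] rot [-0.0005 -0.      0.0008] q [-0.48  0.59  1.55  0.    1.01  1.42]
t 13.2 pos [ 548.6  -154.14   66.07] F [-0.12 -1.18 -5.49] M [-0.026 -0.012  0.052] w 28.43
lin [-0.28  1.01  1.47] rot [0.0001 0.     0.0009] q [-0.48  0.59  1.55 -0.    1.01  1.43]
t 13.3667 pos [ 548.71 -153.83   66.09] F [-1.22 -0.66 -5.54] M [-0.036  0.004  0.056] w 28.36
lin [-0.29  1.34  1.49] rot [0.0001 0.     0.0009] q [-0.48  0.59  1.55 -0.    1.01  1.43]
t 13.5333 pos [ 548.82 -153.56   66.15] F [-0.06 -0.6  -5.86] M [-0.172  0.071 -0.007] w 28.49
lin [-0.3   1.63  1.55] rot [ 0.0003 -0.      0.0009] q [-0.48  0.59  1.55 -0.    1.01  1.43]
t 13.7 pos [ 548.92 -153.33   66.15] F [-0.06 -3.64 -5.26] M [-0.509  0.193 -0.036] w 28.06
lin [-0.31  1.88  1.55] rot [0.0005 0.     0.0009] q [-0.48  0.59  1.55 -0.    1.01  1.43]
```

```bash

python3 -m creep '[{"grip":20,"linear":[-0.15,1.25,0],"rot":[0,0,0]},{"grip":20,"linear":[0,1.0,0],"rot":[0,0,0]},{"grip":20,"linear":[0,0,0.4],"rot":[0,0,0]},{"grip":20,"linear":[0,0,0],"rot":[0,0,0]}]' >/dev/null;python3 r.py
python3 -m creep '[{"grip":20,"linear":[0,0,0.4],"rot":[0,0,0]},{"grip":20,"linear":[0,0,0],"rot":[0,0,0]}]' >/dev/null;python3 r.py
python3 -m creep '[{"grip":20,"linear":[0,0,0.2],"rot":[0,0,0]},{"grip":20,"linear":[0,0,0],"rot":[0,0,0]}]' >/dev/null;python3 r.py
python3 -m creep '[{"grip":20,"linear":[0,0,0.2],"rot":[0,0,0]},{"grip":20,"linear":[0,0,0],"rot":[0,0,0]}]' >/dev/null;python3 r.py
```

```text
t 14.0333 pos [ 548.05 -155.09   65.58] F [ 0.6  -0.1  -5.58] M [-0.019  0.001  0.04 ] w 28.41
lin [-0.08 -0.07  0.98] rot [-0.0002  0.0002  0.0006] q [-0.48  0.59  1.55  0.    1.01  1.43]
t 14.2 pos [ 548.1  -155.07   65.22] F [-0.29  0.43 -5.23] M [-0.016 -0.027  0.003] w 28.35
lin [-0.11 -0.04  0.62] rot [-0.0001  0.0001  0.0008] q [-0.48  0.59  1.55  0.    1.    1.43]
t 14.3667 pos [ 548.15 -155.11   65.15] F [-0.12  0.53 -4.09] M [ 0.044  0.015 -0.012] w 28.67
lin [-0.18 -0.05  0.55] rot [-0.0001 -0.0001  0.0008] q [-0.48  0.59  1.55  0.    1.    1.43]
t 14.5333 pos [ 548.2  -155.09   65.09] F [-0.49 -0.33 -3.84] M [0.123 0.035 0.008] w 28.5
lin [-0.22 -0.02  0.49] rot [-0.0001 -0.0003  0.0009] q [-0.48  0.59  1.55  0.    1.    1.43]
```

```bash

python3 -m creep '[{"grip":20,"linear":[0,0.4,0],"rot":[0,0,0]},{"grip":20,"linear":[0,0,0],"rot":[0,0,0]}]' >/dev/null;python3 r.py
python3 -m creep '[{"grip":20,"linear":[0,-0.4,0],"rot":[0,0,0]},{"grip":20,"linear":[0,0,0],"rot":[0,0,0]}]' >/dev/null;python3 r.py
python3 -m creep '[{"grip":20,"linear":[0,-0.4,0],"rot":[0,0,0]},{"grip":20,"linear":[0,0,0],"rot":[0,0,0]}]' >/dev/null;python3 r.py
python3 -m creep '[{"grip":20,"linear":[0,-0.3,0],"rot":[0,0,0]},{"grip":20,"linear":[0,0,0],"rot":[0,0,0]}]' >/dev/null;python3 r.py
```

```text
t 14.7 pos [ 548.12 -155.3    65.05] F [ 0.87  2.53 -3.44] M [ 0.445 -0.035  0.057] w 28.72
lin [-0.21 -0.24  0.45] rot [-0.0005 -0.0003  0.0007] q [-0.48  0.59  1.55  0.    1.    1.43]
t 14.8667 pos [ 548.18 -155.19   65.02] F [ 0.18  0.32 -3.01] M [0.139 0.043 0.005] w 28.52
lin [-0.23 -0.12  0.42] rot [ 0.0002 -0.0002  0.001 ] q [-0.48  0.59  1.55 -0.    1.    1.43]
t 15.0333 pos [ 548.25 -155.07   65.02] F [ 0.1  -0.77 -2.43] M [-0.2    0.191 -0.006] w 28.17
lin [-0.26  0.02  0.42] rot [ 0.0006 -0.0003  0.0009] q [-0.48  0.59  1.55 -0.    1.    1.43]
t 15.2 pos [ 548.32 -154.93   65.  ] F [-1.93 -3.87 -1.91] M [-0.611  0.321  0.04 ] w 28.52
lin [-0.28  0.18  0.4 ] rot [ 0.0009 -0.0003  0.0009] q [-0.48  0.59  1.55 -0.    1.    1.43]
```

```bash

python3 -m creep '[{"grip":20,"linear":[0,0.5,0],"rot":[0,0,0]},{"grip":20,"linear":[0.4,0,0],"rot":[0,0,0]},{"grip":20,"linear":[0,0,0],"rot":[0,0,0]}]' >/dev/null;python3 r.py
python3 -m creep '[{"grip":20,"linear":[0.3,0,0],"rot":[0,0,0]},{"grip":20,"linear":[0,0,0],"rot":[0,0,0]}]' >/dev/null;python3 r.py
python3 -m creep '[{"grip":20,"linear":[-0.7,0,0],"rot":[0,0,0]},{"grip":20,"linear":[0,0,0],"rot":[0,0,0]}]' >/dev/null;python3 r.py
python3 -m creep '[{"grip":20,"linear":[-0.4,0,0],"rot":[0,0,0]},{"grip":20,"linear":[0,0,0],"rot":[0,0,0]}]' >/dev/null;python3 r.py
python3 -m creep '[{"grip":20,"linear":[-0.3,0,0],"rot":[0,0,0]},{"grip":20,"linear":[0,0,0],"rot":[0,0,0]}]' >/dev/null;python3 r.py
```

```text
t 15.45 pos [ 548.41 -155.08   64.94] F [-2.27 -2.   -1.47] M [-0.272  0.479  0.042] w 28.46
lin [-0.42  0.06  0.34] rot [0.0001 0.0005 0.0008] q [-0.48  0.59  1.55 -0.    1.    1.43]
t 15.6167 pos [ 548.61 -155.11   64.92] F [-2.55 -1.1   0.72] M [-0.219  0.766  0.077] w 28.45
lin [-0.61  0.1   0.32] rot [0.     0.0008 0.0009] q [-0.48  0.59  1.55 -0.    1.01  1.43]
t 15.7833 pos [ 548.33 -155.05   64.97] F [-1.59 -1.8  -1.08] M [-0.322  0.27  -0.019] w 28.38
lin [-0.32  0.06  0.37] rot [ 0.     -0.0007  0.0007] q [-0.48  0.59  1.55  0.    1.    1.43]
t 15.95 pos [ 548.13 -154.98   65.  ] F [ 0.23 -2.64 -2.16] M [-0.417 -0.022  0.025] w 28.54
lin [-0.12  0.06  0.4 ] rot [ 0.0001 -0.0012  0.0007] q [-0.48  0.59  1.55  0.    1.    1.43]
t 16.1167 pos [ 547.92 -154.9    65.  ] F [ 1.97 -2.27 -2.88] M [-0.538 -0.318  0.032] w 28.33
lin [0.11 0.07 0.4 ] rot [ 0.     -0.0013  0.0007] q [-0.48  0.59  1.55  0.    1.    1.43]
```

```bash

python3 -m creep '[{"grip":20,"linear":[0.4,0.3,0],"rot":[0,0,0]},{"grip":20,"linear":[0,0,0],"rot":[0,0,0]},{"grip":20,"linear":[0,0,0],"rot":[0,0,0]}]' >/dev/null;python3 r.py
python3 -m creep '[{"grip":20,"linear":[0,0,0.3],"rot":[0,0,0]},{"grip":20,"linear":[0,0,0],"rot":[0,0,0]}]' >/dev/null;python3 r.py
python3 -m creep '[{"grip":20,"linear":[0,0,0],"rot":[0,0,0]}]' >/dev/null;python3 r.py
```

```text
t 16.3667 pos [ 547.99 -155.03   64.99] F [ 1.6  -0.13 -2.18] M [-0.153 -0.352 -0.009] w 28.15
lin [-0.   -0.03  0.39] rot [-0.0003 -0.0005  0.0008] q [-0.48  0.59  1.55  0.    1.    1.43]
t 16.5333 pos [ 548.03 -155.04   64.91] F [ 2.06 -0.48  1.12] M [ 0.027 -0.286 -0.056] w 28.52
lin [-0.05 -0.02  0.31] rot [-0.0002 -0.0007  0.0008] q [-0.48  0.59  1.55  0.    1.    1.43]
t 16.6167 pos [ 548.01 -155.08   64.89] F [1.97 0.25 2.45] M [ 0.061 -0.309  0.026] w 28.42
lin [-0.03 -0.07  0.29] rot [-0.0002 -0.0006  0.0008] q [-0.48  0.59  1.55  0.    1.    1.43]
```

```bash

python3 -m creep '[{"grip":20,"linear":[0.25,0,0],"rot":[0,0,0]},{"grip":20,"linear":[0,0,0],"rot":[0,0,0]}]' >/dev/null;python3 r.py
python3 -m creep '[{"grip":20,"linear":[0,0,-0.25],"rot":[0,0,0]},{"grip":20,"linear":[0,0,0],"rot":[0,0,0]}]' >/dev/null;python3 r.py
```

```text
t 16.7833 pos [ 548.12 -155.11   64.89] F [0.97 0.39 4.07] M [ 0.187 -0.198 -0.002] w 28.53
lin [-0.15 -0.06  0.29] rot [-0.0002 -0.0002  0.0008] q [-0.48  0.59  1.55  0.    1.    1.43]
t 16.95 pos [ 548.07 -155.12   64.91] F [1.31 0.89 2.12] M [ 0.239 -0.3   -0.018] w 28.38
lin [-0.11 -0.09  0.31] rot [-0.0002 -0.0001  0.0008] q [-0.48  0.59  1.55  0.    1.    1.43]
```

```bash

python3 -m creep '[{"grip":20,"linear":[0.15,-0.1,-0.15],"rot":[0,0,0]},{"grip":20,"linear":[0,0,0],"rot":[0,0,0]},{"grip":20,"linear":[0,0,0],"rot":[0,0,0]}]' 20 >/dev/null;python3 r.py
python3 -m creep '[{"grip":28.5,"linear":[0,0,0],"rot":[0,0,0]},{"grip":29.5,"linear":[0,0,0],"rot":[0,0,0]},{"grip":31,"linear":[0,0,0],"rot":[0,0,0]},{"grip":33,"linear":[0,0,0],"rot":[0,0,0]},{"grip":38,"linear":[0,0,0],"rot":[0,0,0]},{"grip":46,"linear":[0,0,0],"rot":[0,0,0]},{"grip":56,"linear":[0,0,0],"rot":[0,0,0]},{"grip":60,"linear":[0,0,0],"rot":[0,0,0]}]' >/dev/null;python3 r.py
python3 - <<'E'
from h import *
import cv2
p,d=imaging.capture("scene"); cv2.imwrite("pics/scene6.png",cv2.resize(p[220:325,170:310,::-1],(800,600),interpolation=cv2.INTER_CUBIC))
E
```

```text
t 17.2 pos [ 548.14 -155.11   64.91] F [0.98 1.77 0.72] M [ 0.2   -0.188  0.018] w 28.27
lin [-0.16 -0.05  0.31] rot [-0.0001  0.0002  0.0008] q [-0.48  0.59  1.55  0.    1.    1.43]
t 17.8667 pos [ 548.16 -155.19   64.97] F [ 0.07  0.42 -0.05] M [ 0.05  -0.    -0.026] w 60.16
lin [-0.21 -0.12  0.37] rot [0.     0.0001 0.0008] q [-0.48  0.59  1.55 -0.    1.    1.43]
```

View pics/scene6.png

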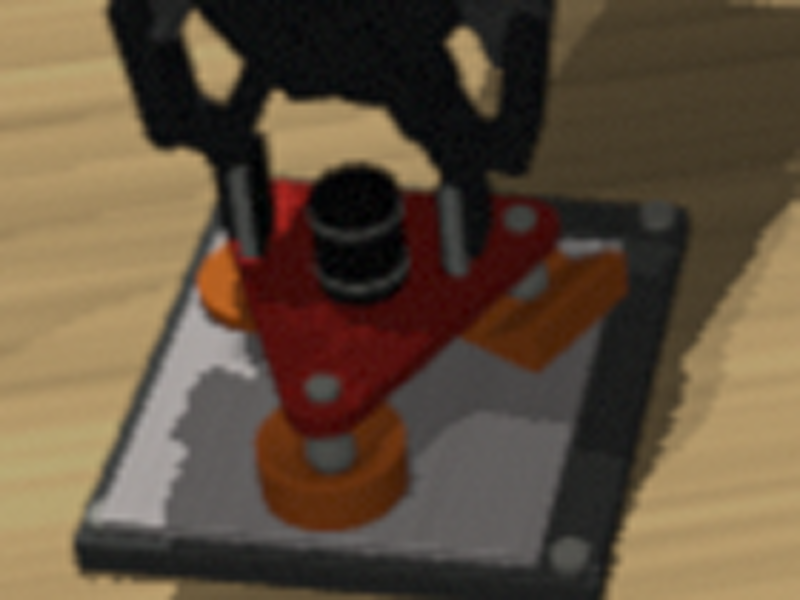

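```bash

python3 -m creep '[{"grip":60,"linear":[0,0,-5],"rot":[0,0,0]},{"grip":60,"linear":[0,0,-12],"rot":[0,0,0]},{"grip":60,"linear":[0,0,-20],"rot":[0,0,0]},{"grip":60,"linear":[0,0,-25],"rot":[0,0,0]},{"grip":30,"linear":[0,-15,-18],"rot":[0,0,0]},{"grip":0,"linear":[0,-35,0],"rot":[0,0,0]},{"grip":0,"linear":[0,-35,0],"rot":[0,0,0]},{"grip":0,"linear":[0,-35,0],"rot":[0,0,0]},{"grip":0,"linear":[0,-35,0],"rot":[0,0,0]},{"grip":0,"linear":[0,-35,0],"rot":[0,0,0]},{"grip":0,"linear":[0,-30,0],"rot":[0,0,0]},{"grip":0,"linear":[0,-15,0],"rot":[0,0,0]}]' >/dev/null;python3 r.py
python3 - <<'E'
from h import *
import cv2
for n in ("scene","top"):
    p,d=imaging.capture(n); cv2.imwrite(f"pics/{n}7.png",p[:,:,::-1]); np.save(f"pics/{n}7.npy",d)
p=cv2.imread("pics/top7.png");cv2.imwrite("pics/top7c.png",cv2.resize(p[200:320,335:455],(600,600),interpolation=cv2.INTER_CUBIC))
p=cv2.imread("pics/scene7.png");cv2.imwrite("pics/scene7c.png",cv2.resize(p[220:325,170:310],(800,600),interpolation=cv2.INTER_CUBIC))
E
```

```text
t 18.9167 pos [626.42  69.9  145.32] F [-0.89 -0.05 -0.8 ] M [-0.027  0.036 -0.04 ] w -0.14
lin [ -0.25 238.23  80.56] rot [-0.0007 -0.0003  0.0034] q [-0.07  0.61  1.27  0.    1.26  1.83]
```

View pics/top7c.png

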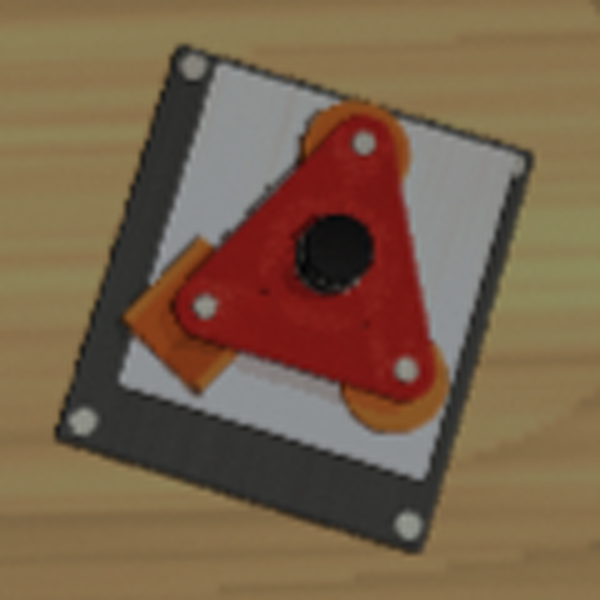

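View pics/scene7c.png

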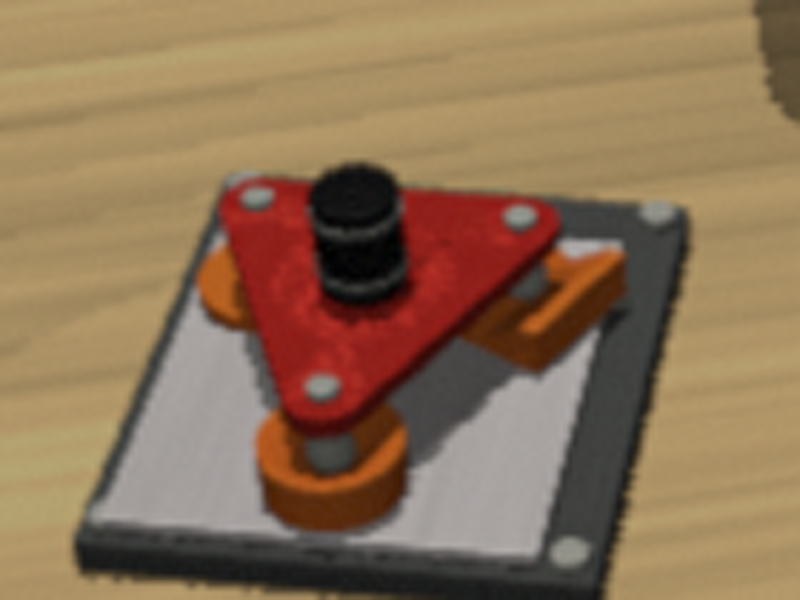

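```bash
python3 - <<'E'
from h import *
import cv2
np.set_printoptions(precision=2,suppress=True)
def blob(img,u0,v0,r=5):
    # centroid of bright low-saturation pixels
    s=8; c=cv2.resize(img[v0-r:v0+r+1,u0-r:u0+r+1],None,fx=s,fy=s,interpolation=cv2.INTER_CUBIC)
    g=c[:,:,1].astype(float); m=g>(g.max()+g.min())/2
    n,l,st,ce=cv2.connectedComponentsWithStats(m.astype(np.uint8)); k=l[l.shape[0]//2,l.shape[1]//2] or 1+np.argmax(st[1:,4])
    return u0-r+(ce[k][0]+.5)/s-.5, v0-r+(ce[k][1]+.5)/s-.5
for n,pts in (("top",dict(A=(407,228),B=(376,261),C=(416,274))),("scene",dict(A=(226,287),B=(261,258),C=(215,254)))):
    img=cv2.imread(f"pics/{n}7.png"); W={}
    for k,(u,v) in pts.items(): 
        b=blob(img,u,v,4); W[k]=px2w(n,*b,59.5); print(n,k,np.array(b),W[k])
    bc=(W["B"]+W["C"])/2; d=W["A"]-bc; e=W["B"]-W["C"]
    print(np.linalg.norm(d),np.linalg.norm(e),"yaw",np.arctan2(d[1],d[0]),np.arctan2(-e[0],e[1]),"org",bc+d*35/90)
    # depth plane of red
    D=np.load(f"pics/{n}7.npy"); c=imaging.camera_params(n);K,R,t=map(np.array,(c["intrinsics"],c["R"],c["t"]))
    def pts_of(mask):
        v,u=np.nonzero(mask&(D>0)); z=D[v,u]; X=np.linalg.inv(K)@np.vstack([u*z,v*z,z]); return (R.T@(X-t[:,None])).T
    b,g,r=[img[:,:,i].astype(int) for i in range(3)]
    red=cv2.erode(((r>80)&(g<60)&(b<60)).astype(np.uint8),np.ones((3,3)))>0
    X=pts_of(red); X=X[(np.hypot(X[:,0]-548,X[:,1]+155)<75)&(abs(X[:,2]-58)<6)]
    A=np.c_[X[:,0]-548,X[:,1]+155,np.ones(len(X))]; s,*_=np.linalg.lstsq(A,X[:,2],rcond=None); res=X[:,2]-A@s
    print("red plane",s*[1000,1000,1],len(X),res.std(), "se slope mrad",1000*res.std()/np.sqrt(len(X))/25)
E
```

```text
top A [407.34 228.14] [ 599.69 -173.32   59.5 ]
top B [375.64 260.81] [ 529.59 -101.1    59.5 ]
top C [415.79 273.41] [ 499.98 -186.01   59.5 ]
89.9746858452207 89.9208395165859 yaw -0.3372409751755979 -0.3355020360630639 org [ 547.81 -155.13   59.5 ]
red plane [-3.52  3.83 58.62] 1171 1.9447028311692398 se slope mrad 2.2731850452129696
scene A [225.84 287.05] [ 599.32 -172.39   59.5 ]
scene B [260.51 257.32] [529.14 -99.78  59.5 ]
scene C [214.53 253.93] [ 499.73 -184.81   59.5 ]
90.05890037591215 89.96470427982133 yaw -0.3407085746690804 -0.3330293939263893 org [ 547.44 -154.     59.5 ]
red plane [ 3.92  5.55 58.22] 862 1.383058559115677 se slope mrad 1.8842864585564179
```

```bash

python3 -m creep '[{"grip":0,"linear":[0,15,0],"rot":[0,0,0]},{"grip":0,"linear":[0,30,0],"rot":[0,0,0]},{"grip":0,"linear":[0,35,0],"rot":[0,0,0]},{"grip":0,"linear":[0,35,0],"rot":[0,0,0]},{"grip":0,"linear":[0,35,0],"rot":[0,0,0]},{"grip":0,"linear":[0,35,0],"rot":[0,0,0]},{"grip":0,"linear":[0,30,0],"rot":[0,0,0]},{"grip":0,"linear":[0,18,10],"rot":[0,0,0]},{"grip":0,"linear":[0,5,15],"rot":[0,0,0]},{"grip":0,"linear":[0,0,10],"rot":[0,0,0]},{"grip":0,"linear":[0,0,0],"rot":[0,0,0]}]' >/dev/null
python3 - <<'E'
from h import *
import cv2
delta([548.1,-155.15,96.5],-.338)
p,d=imaging.capture("scene"); cv2.imwrite("pics/scene8.png",cv2.resize(p[190:295,170:310,::-1],(800,600),interpolation=cv2.INTER_CUBIC))
E
```

```text
t 19.9333 pos [ 545.32 -158.96  108.14] F [1.1  0.69 0.01] M [ 0.004  0.006 -0.004] w 0.1
lin [ 1.4  -4.51 11.63] rot [-0.0004  0.0039 -0.0015] q [-0.49  0.53  1.52 -0.    1.1   1.42]
```

View pics/scene8.png

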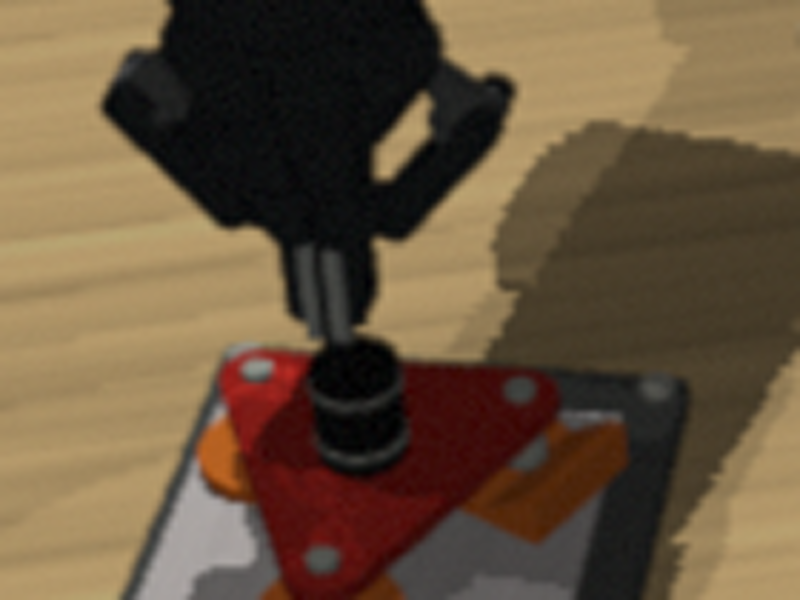

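```bash
cat > k.py <<'E'
from h import *
delta([548.1,-155.15,96.5],-.338)
E
python3 -m creep '[{"grip":0,"linear":[0.7,-2.2,3],"rot":[0,0,0]},{"grip":0,"linear":[0.7,-2.3,4],"rot":[0,0,0]},{"grip":0,"linear":[0,0,2],"rot":[0,0,0]},{"grip":0,"linear":[0,0,0],"rot":[0,0,0]},{"grip":0,"linear":[0,0,0],"rot":[0,0,0]}]' >/dev/null; python3 k.py
```

```text
t 20.4 pos [ 550.14 -153.91  101.04] F [-0.56 -0.77  1.2 ] M [-0.     0.043 -0.004] w 0.1
lin [-1.51  1.84  4.54] rot [ 0.     -0.      0.0015] q [-0.48  0.54  1.52 -0.    1.08  1.43]
```

```bash

python3 -m creep '[{"grip":0,"linear":[-1.5,1.8,1],"rot":[0,0,0]},{"grip":0,"linear":[0,0,1],"rot":[0,0,0]},{"grip":0,"linear":[0,0,0.8],"rot":[0,0,0]},{"grip":0,"linear":[0,0,0],"rot":[0,0,0]}]' >/dev/null; python3 k.py
python3 -m creep '[{"grip":0,"linear":[0,0,0.6],"rot":[0,0,0]},{"grip":0,"linear":[0,0,0],"rot":[0,0,0]}]' >/dev/null; python3 k.py
```

```text
t 20.7333 pos [ 547.9  -155.48   98.08] F [-0.01  0.68 -0.09] M [-0.019 -0.008  0.018] w -0.22
lin [ 0.08 -0.38  1.58] rot [-0.      0.0002  0.0006] q [-0.48  0.54  1.52 -0.    1.07  1.43]
t 20.9 pos [ 548.   -155.43   97.54] F [0.49 0.52 0.68] M [ 0.005 -0.056 -0.005] w -0.23
lin [ 0.   -0.3   1.04] rot [-0.      0.      0.0008] q [-0.48  0.54  1.53  0.    1.07  1.43]
```

```bash

python3 -m creep '[{"grip":0,"linear":[0,-0.2,0.5],"rot":[0,0,0]},{"grip":0,"linear":[0,0,0],"rot":[0,0,0]}]' >/dev/null; python3 k.py
python3 -m creep '[{"grip":0,"linear":[0,0,0.4],"rot":[0,0,0]},{"grip":0,"linear":[0,0,0],"rot":[0,0,0]}]' >/dev/null; python3 k.py
python3 -m creep '[{"grip":0,"linear":[0,0,0.3],"rot":[0,0,0]},{"grip":0,"linear":[0,0,0],"rot":[0,0,0]}]' >/dev/null; python3 k.py
```

```text
t 21.0667 pos [ 548.07 -155.18   97.03] F [-0.46  0.8  -0.09] M [ 0.024 -0.014  0.033] w 0.28
lin [ 0.02 -0.03  0.53] rot [-0.      0.0001  0.0008] q [-0.48  0.54  1.53  0.    1.07  1.43]
t 21.2333 pos [ 548.06 -155.24   96.67] F [ 0.71 -0.21  0.18] M [-0.002 -0.002 -0.008] w 0.06
lin [ 0.01 -0.1   0.17] rot [-0.      0.      0.0008] q [-0.48  0.54  1.53 -0.    1.07  1.43]
t 21.4 pos [ 548.06 -155.24   96.35] F [-0.03 -0.06  0.13] M [0.005 0.002 0.012] w 0.03
lin [ 0.01 -0.09 -0.15] rot [-0.      0.      0.0008] q [-0.48  0.55  1.53  0.    1.07  1.43]
```

```bash

python3 -m creep '[{"grip":0,"linear":[0,0,0.2],"rot":[0,0,0]},{"grip":0,"linear":[0,0,0],"rot":[0,0,0]}]' >/dev/null; python3 k.py
python3 -m creep '[{"grip":0,"linear":[0,0,0.2],"rot":[0,0,0]},{"grip":0,"linear":[0,0,0],"rot":[0,0,0]}]' >/dev/null; python3 k.py
```

```text
t 21.5667 pos [ 548.07 -155.23   96.19] F [0.11 0.65 0.34] M [-0.004 -0.02  -0.011] w 0.04
lin [-0.   -0.08 -0.31] rot [-0.     -0.      0.0008] q [-0.48  0.55  1.53  0.    1.07  1.43]
t 21.7333 pos [ 548.09 -155.25   96.01] F [-0.03 -0.64 -0.17] M [-0.028  0.001 -0.003] w 0.06
lin [-0.02 -0.09 -0.49] rot [ 0.     -0.0001  0.0008] q [-0.48  0.55  1.53  0.    1.07  1.43]
```

```bash

python3 -m creep '[{"grip":0,"linear":[0,0,0.2],"rot":[0,0,0]},{"grip":0,"linear":[0,0,0],"rot":[0,0,0]}]' >/dev/null; python3 k.py
python3 -m creep '[{"grip":0,"linear":[0,0,0.2],"rot":[0,0,0]},{"grip":0,"linear":[0,0,0],"rot":[0,0,0]}]' >/dev/null; python3 k.py
python3 -m creep '[{"grip":0,"linear":[0,0,0.2],"rot":[0,0,0]},{"grip":0,"linear":[0,0,0],"rot":[0,0,0]}]' >/dev/null; python3 k.py
```

```text
t 21.9 pos [ 548.14 -155.28   95.95] F [0.39 1.32 1.83] M [-0.008  0.05  -0.019] w 0.28
lin [-0.08 -0.11 -0.55] rot [ 0.     -0.0003  0.0008] q [-0.48  0.55  1.53  0.    1.07  1.43]
t 22.0667 pos [ 548.2  -155.32   95.89] F [0.22 0.98 4.49] M [ 0.073  0.111 -0.011] w -0.05
lin [-0.15 -0.12 -0.61] rot [ 0.0001 -0.0005  0.0008] q [-0.48  0.55  1.53 -0.    1.07  1.43]
t 22.2333 pos [ 548.28 -155.35   95.89] F [-0.88 -0.49  5.93] M [0.066 0.149 0.001] w -0.21
lin [-0.24 -0.13 -0.61] rot [ 0.0001 -0.0008  0.0008] q [-0.48  0.55  1.53 -0.    1.07  1.43]
```

```bash

python3 -m creep '[{"grip":0,"linear":[-0.2,-0.1,0.2],"rot":[0,0,0]},{"grip":0,"linear":[0,0,0],"rot":[0,0,0]}]' >/dev/null; python3 k.py
python3 -m creep '[{"grip":0,"linear":[-0.1,0,0.2],"rot":[0,0,0]},{"grip":0,"linear":[0,0,0],"rot":[0,0,0]}]' >/dev/null; python3 k.py
```

```text
t 22.4 pos [ 548.25 -155.27   95.86] F [-1.7   0.58  6.4 ] M [-0.022  0.116 -0.017] w -0.0
lin [-0.18 -0.06 -0.64] rot [ 0.0003 -0.0013  0.0009] q [-0.48  0.55  1.53 -0.    1.07  1.43]
t 22.5667 pos [ 548.26 -155.33   95.83] F [-1.36  0.32  8.06] M [ 0.03   0.118 -0.044] w 0.55
lin [-0.21 -0.11 -0.67] rot [ 0.0003 -0.0017  0.0008] q [-0.48  0.55  1.53 -0.    1.07  1.43]
```

```bash

python3 -m creep '[{"grip":0,"linear":[-0.05,0,0.3],"rot":[0,0,0]},{"grip":0,"linear":[0,0,0],"rot":[0,0,0]}]' >/dev/null; python3 k.py
python3 -m creep '[{"grip":0,"linear":[0,0,0.1],"rot":[0,0,0]},{"grip":0,"linear":[0,0,0],"rot":[0,0,0]}]' >/dev/null; python3 k.py
```

```text
t 22.7333 pos [ 548.34 -155.37   95.83] F [-0.9  -0.41  9.78] M [ 0.085  0.189 -0.021] w -0.03
lin [-0.3  -0.12 -0.67] rot [ 0.0004 -0.0021  0.0008] q [-0.48  0.55  1.53 -0.    1.07  1.43]
t 22.9 pos [ 548.37 -155.42   95.81] F [-1.43  0.25 10.85] M [ 0.056  0.26  -0.011] w -0.22
lin [-0.34 -0.16 -0.69] rot [ 0.0005 -0.0023  0.0008] q [-0.48  0.55  1.53 -0.    1.07  1.43]
```

```bash

python3 -m creep '[{"grip":0,"linear":[0,0,0.15],"rot":[0,0,0]},{"grip":0,"linear":[0,0,0],"rot":[0,0,0]},{"grip":0,"linear":[0,0,0],"rot":[0,0,0]}]' >/dev/null; python3 k.py
python3 -m creep '[{"grip":0,"linear":[0,0,0],"rot":[0,0,0]},{"grip":0,"linear":[0,0,0],"rot":[0,0,0]}]' >/dev/null; python3 k.py
python3 -m creep '[{"grip":0,"linear":[0,0,0],"rot":[0,0,0]},{"grip":0,"linear":[0,0,0],"rot":[0,0,0]}]' >/dev/null; python3 k.py
```

```text
t 23.15 pos [ 548.41 -155.4    95.81] F [-2.83  0.98 11.36] M [0.07  0.285 0.   ] w 0.32
lin [-0.37 -0.14 -0.69] rot [ 0.0005 -0.0024  0.0008] q [-0.48  0.55  1.53 -0.    1.07  1.43]
t 23.3167 pos [ 548.4 -155.4   95.8] F [-1.66  1.07 11.61] M [0.067 0.279 0.021] w -0.11
lin [-0.36 -0.14 -0.7 ] rot [ 0.0005 -0.0024  0.0009] q [-0.48  0.55  1.53 -0.    1.07  1.43]
t 23.4833 pos [ 548.41 -155.41   95.79] F [-1.69  0.22 11.36] M [0.118 0.25  0.056] w -0.17
lin [-0.37 -0.14 -0.71] rot [ 0.0005 -0.0025  0.0008] q [-0.48  0.55  1.53 -0.    1.07  1.43]
```

```bash

python3 -m creep '[{"grip":0,"linear":[0,0,0.08],"rot":[0,0,0]},{"grip":0,"linear":[0,0,0],"rot":[0,0,0]},{"grip":0,"linear":[0,0,0],"rot":[0,0,0]},{"grip":0,"linear":[0,0,0],"rot":[0,0,0]}]' >/dev/null; python3 k.py
python3 -m creep '[{"grip":0,"linear":[0,0,0],"rot":[0,0,0]},{"grip":0,"linear":[0,0,0],"rot":[0,0,0]},{"grip":0,"linear":[0,0,0],"rot":[0,0,0]},{"grip":0,"linear":[0,0,0],"rot":[0,0,0]}]' >/dev/null; python3 k.py
python3 -m creep '[{"grip":0,"linear":[0,0,-0.5],"rot":[0,0,0]},{"grip":0,"linear":[0,0,-0.5],"rot":[0,0,0]},{"grip":0,"linear":[0,0,-0.6],"rot":[0,0,0]},{"grip":0,"linear":[0,0,-1],"rot":[0,0,0]},{"grip":0,"linear":[0,0,-4],"rot":[0,0,0]},{"grip":0,"linear":[0,0,-10],"rot":[0,0,0]},{"grip":0,"linear":[0,0,-20],"rot":[0,0,0]},{"grip":0,"linear":[0,-20,-20],"rot":[0,0,0]},{"grip":0,"linear":[0,-35,0],"rot":[0,0,0]},{"grip":0,"linear":[0,-35,0],"rot":[0,0,0]},{"grip":0,"linear":[0,-35,0],"rot":[0,0,0]},{"grip":0,"linear":[0,-35,0],"rot":[0,0,0]}]' >/dev/null
python3 -m creep '[{"grip":0,"linear":[0,-35,0],"rot":[0,0,0]},{"grip":0,"linear":[0,-25,0],"rot":[0,0,0]},{"grip":0,"linear":[0,-10,0],"rot":[0,0,0]},{"grip":0,"linear":[0,0,0],"rot":[0,0,0]}]' >/dev/null;python3 k.py
python3 - <<'E'
from h import *
import cv2
for n in ("scene","top"):
    p,d=imaging.capture(n); cv2.imwrite(f"pics/{n}9.png",p[:,:,::-1]); np.save(f"pics/{n}9.npy",d)
    q=cv2.imread(f"pics/{n}7.png"); sl=(slice(200,320),slice(335,455)) if n=="top" else (slice(220,325),slice(170,310))
    print(n,cv2.phaseCorrelate(cv2.cvtColor(q[sl],6).astype(np.float32),cv2.cvtColor(np.ascontiguousarray(p[:,:,::-1])[sl],6).astype(np.float32)))
    cv2.imwrite(f"pics/{n}9c.png",cv2.resize(p[sl][:,:,::-1],(600,600) if n=="top" else (800,600),interpolation=cv2.INTER_CUBIC))
E
```

```text
t 23.8167 pos [ 548.42 -155.42   95.8 ] F [-2.08  0.75 11.99] M [0.083 0.352 0.002] w -0.02
lin [-0.39 -0.14 -0.7 ] rot [ 0.0005 -0.0025  0.0008] q [-0.48  0.55  1.53 -0.    1.07  1.43]
t 24.15 pos [ 548.43 -155.44   95.79] F [-1.92  1.02 11.9 ] M [ 0.075  0.305 -0.023] w 0.08
lin [-0.41 -0.17 -0.71] rot [ 0.0005 -0.0026  0.0008] q [-0.48  0.55  1.53 -0.    1.07  1.43]
t 25.4833 pos [624.1   63.81 151.3 ] F [-0.39 -0.37 -0.31] M [ 0.     0.026 -0.023] w 0.03
lin [7.0000e-02 2.3179e+02 5.4750e+01] rot [-0.0002 -0.0003  0.0035] q [-0.08  0.6   1.27  0.    1.27  1.82]
scene ((-0.043014114523174385, 0.003131430398710222), 1.008502014747863)
top ((0.005018613411870376, 0.00295856185303478), 0.9994630258613163)
```

View pics/scene9.png

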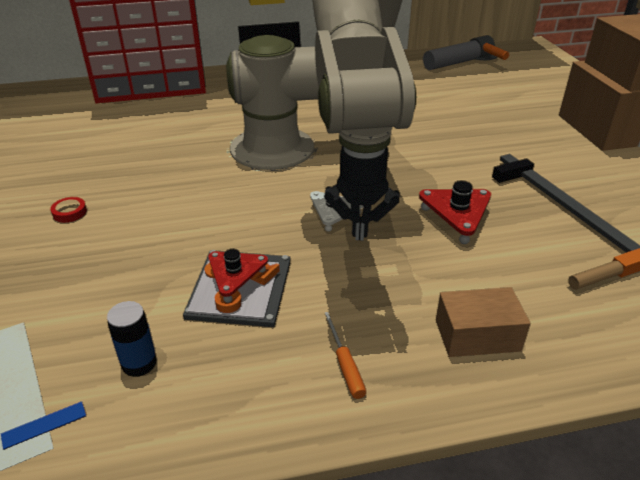

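View pics/top9c.png

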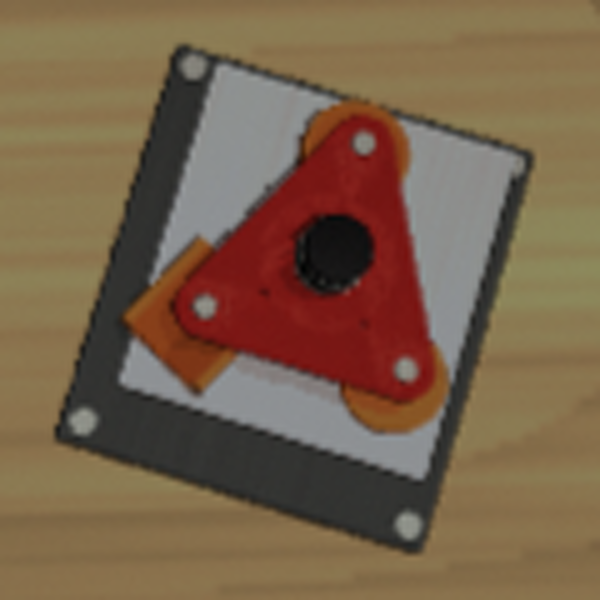

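The plate stands level and free at scene (232,265). It did not move under the push, and the bystanders are where they were. Handing in.

```bash
python3 -c "
from rig import ctrl
print(ctrl.finish_job())"
```

```text
the job is handed in; nothing more can be done
None
```

The red plate is in its seats, bedded and standing free, and I handed the job in at about 25.6 s of the 72 s allowed.

- **Seating:** I lifted the smaller red plate by its knob and found the cone and groove walls by light lateral probing, which were symmetric to within about 0.2 mm. I then lowered the plate, slid it to the middle and let go; the highest load I read on the seats was about 10 N.
- **Push:** I pressed straight down on the knob with shut fingers at 11.4–12 N for about a second, including about 0.5 s at 12 N. That is longer than the half second asked. There was up to about 2 N of side force at the tool during the push. I then withdrew.
- **Last checks:**
  - The plate yaw was -0.337 against the base's -0.338.
  - The knob top was touched at 95.97 mm, against 96.1 mm expected for home.
  - Comparing pictures from before and after the push showed no shift (under 0.05 px). The can, carton and screwdriver looked unmoved in the picture, but I did not measure them.
- **Limits of these checks:**
  - Image positions of the cone and of foot A disagree by about 1–2 mm, which is the calibration accuracy. Being home therefore rests on the wall probing and the knob height.
  - The depth plane fit gave an apparent tilt of 4–7 mrad, with opposite x sign in the two cameras, so I took it as noise.

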